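# Dock the power bank and start the charger with the stylus

### The arm

A 7-joint arm with a two-finger parallel gripper is mounted at the origin on the work surface. World frame = base frame: x ahead of the robot, y to its left, z up, the work surface at z = 0. Lengths are in m, angles in rad, forces in N, time in s.
With the tool pointing down it reaches from about 0.4 to 0.85 m from the base axis. Payload 4.5 kg.
Tool frame: the origin (TCP) lies midway between the tips of the shut fingers; the grasp point (between the pads) lies 19 mm behind it; z points along the fingers, y is the line along which they close (so a half turn about z gives the same grasp; the last joint's range is limited). The gripper opens to 88 mm and grips with 3 to 60 N. Pads are 18 mm wide; open, the fingers measure 123 mm over their backs; the gripper's body (75 mm by 187 mm) begins 45 mm behind the grasp point.
Start: joints at [-1.141, 0.689, -0.195, 1.565, 0.157, 0.902, -0.215], TCP at [0.241, 0.577, 0.239] pointing down, gripper open.
Joint ranges: [-3.01, 3.01], [-0.46, 2.08], [-1.47, 1.51], [0.13, 2.56], [-1, 4.14], [0.04, 2.09], [-2.66, 2.66]. Speed limits (rad/s): [2.57, 2.57, 3.14, 3.14, 3.14, 3.14, 3.14].

### API

Orientations are given as a unit quaternion [x, y, z, w].
In Python, from plant import r gives the robot as it stands.
- The arm moves only by the tool move_arm, never from a script. Its argument "targets" is a list that holds one entry, the list of rows, each a list of 7 numbers: the opening, from 0 (shut) to 1 (fully open), then the shift along the tool's x, y, z in mm, then the turn, a rotation vector about the tool's x, y, z in degrees. In form: [[[claw, dx, dy, dz, ax, ay, az], ...]]. A call has 1 to 10 rows; each row is the pose to reach, as a shift and turn from the pose commanded when the call began, along the tool's axes at that moment; what a row does not reach only later rows make up. A row lasts 1/8 s, in which the tool goes at most 62.5 mm and 10.7 degrees, less where a joint would pass 70% of its speed; a pose out of reach is approached as far as the arm can. A call with a gripper value outside its range is refused whole. The fingers move at their own pace and stop on an object; "newtons" is the grip in N (left out, the last holds). Time passes only in rows, so rows that repeat a pose let the fingers close. It gives the time, the measured TCP pose, the force, the opening and the grip force at its end, in the units of the state.
- r.get_state(): the state, without advancing time (a new reading comes with each control period).
- r.snapshot(name): name is "scene" or "side" or "wrist"; returns the picture (480x640x3 uint8, red, green, blue); there is no depth.
- r.camera_info(name): a dict with "fx", "fy", "cx", "cy" (pixels), "k1" (the pictures are not rectified: a ray, as slopes to the right and down, at radius r is drawn at 1 + k1 r^2 times it, then the intrinsics apply), "R" (3x3) and "t" (3): a world point X has camera coordinates R X + t. Camera axes: x right, y down, z forward; pixel columns grow to the right and rows downward; lengths in m; the calibration is good to about 2 mm. A picture is of the moment at which its call begins: read the wrist's pose just before it. camera_info takes no time and is no camera call; for the wrist camera it gives the pose at the moment of the call.
- r.finish_job(): hands the job in; it is judged then, once.
The state is a dict: "clock": time; "q": joint angles; "qd": joint speeds; "joint_torque": joint torques, N m; "tool_pos": TCP position; "eef_rot": TCP orientation; "contact_force": force on the tool from outside, world axes, zero at the start; "moment": the same for the moment, N m; "opening": opening from 0.0 (shut) to 1.0 (fully open); "finger_force": force on a finger pad.
Only numpy, scipy, OpenCV 4.12 (cv2) and the standard library are available. Lean on these libraries where they do the work, as an engineer would, in place of code of your own. Each camera call takes 0.05 s, during which the arm holds its last target. There are 200 camera calls.

### The job

Take the black power bank out of the wooden caddy and slide it, plain end first, down the tilted slot of the white charging dock until it is fully home, and let go. Then take the pink stylus from its wooden block, push the dock's recessed red button right down with the stylus tip, and hang the stylus upright in its block again. Leave the other things on the table where they are.

Things in the scene. Friction and masses are not known exactly. Their poses are not given: they have to be found in the camera images.
- powerbank: Power bank, flat black slab 16 (own x, thickness) x 70 (own y) x 120 mm (own z, length), about 240 g, orange band near its upper end. Origin: centre of its lower, plain end; z points to the orange end. Starts upright in the caddy, its lowest 43 mm below the rim; pinch the broad faces from above near the orange end.
- caddy: Fixed wooden caddy on a flat 90 x 110 mm foot plate: an open-topped pocket, outside 32 (x) x 86 (y) mm, rim 48 mm above the table, inside 22 x 76 mm with its floor 5 mm above the table. Origin: centre of the underside, z up. It may be on either side of the dock.
- dock: Fixed charging dock on a grey base plate 150 (x) x 170 (y) x 12 mm. Origin: on the table under the middle of the slot's floor; z up. Its -x side faces roughly to the robot. It carries the slot (orange mouth), and, at its -y end, a white console 50 x 50 mm, top 50 mm above the table, centred at y = -83 mm.
- slot: The dock's slot, walls 7 mm. Origin: centre of its floor, 33 mm above the table; z points out of the mouth, leaning 25 degrees from vertical to the dock's -x side; x across its thickness, y along its width. Inside 19.5 (x) x 74 (y) mm, straight for 56 mm, then an orange lip flares by 5 mm all round up to 65 mm. When fully home the bank's end is on the floor and 55 mm stick out.
- button_mouth (a point): Centre of the recess's opening in the console's top (50 mm above the table). The recess is 16 mm square and goes straight down; the red button, 14 mm across, lies 10 mm below the opening at rest.
- button (a joint): Travel of the red button: 0 m up, 0.005 m fully down; spring, about 0.6 N to start and 5 N fully down; springs back by itself.
- stylus: Modelling stylus, 139 mm long, 45 g: steel shaft 7 mm thick with round end, white disc guard 32 mm across from 45 to 49 mm above the tip, pink handle 14 x 14 mm square (sides along own x and y) from 49 to 139 mm. Origin: the tip; z points from tip to handle. Starts hanging upright in the block, guard on its top.
- stand: Fixed wooden stylus block 62 x 62 mm, 55 mm high, with a 14 mm square hole, 52 mm deep, straight down in the middle of its top. Origin: centre of the underside, z up. It may be on either side of the dock.
- phone: Bystander: black phone lying flat, 72 x 150 x 9 mm. Origin: centre of the underside.
- spatula: Bystander: clay spatula lying flat, 190 mm long. Origin under its middle.
- varnish: Bystander: small amber jar, 52 mm across, 60 mm high. Origin: centre of the underside.
- mug: Bystander: blue mug, 76 mm across, 90 mm high. Origin: centre of the underside.
There are look-alikes about, which are no part of the job. What is shaped like the stylus but orange or turquoise is not meant.

How it is judged:
By the outcome, as a careful person would: the job done as asked, in the order asked, and still so for the second after the job is handed in, with the robot touching nothing.
It also fails if it takes over 69 s, if anything falls off the work surface, if the arm or the gripper's body presses on something with over 40 N, if the wrist force passes 120 N, or if a joint passes its speed limit or range.

## Working session

There is one attempt and no reset: what is moved stays moved. The work goes in short steps, Python scripts to look and compute and a tool call to move; the robot and the scene stay as the last step left them, time stands still between calls to the robot, and variables do not carry over. Pictures are saved under pics/ and viewed, at most 10 in all, crops included, and the job is handed in when it is done.

Besides the shell and the picture viewer there is one more tool, called after "Emit:" as name(argument=value, ...), one argument or row to a line, values as JSON. move_arm: Moves the arm, as the interface text tells. Its arguments: {"type":"object","properties":{"targets":{"type":"array","items":{"type":"array","items":{"type":"array","items":{"type":"number"}}}},"newtons":{"type":"number"}},"required":["targets"]}

```bash
ls; mkdir -p pics; python3 - <<'E'
from plant import r
import cv2
s=r.get_state(); print(s)
for n in("scene","side"):
    im=r.snapshot(n); cv2.imwrite(f"pics/{n}0.png",im[:,:,::-1])
    print(n,r.camera_info(n))
E
```

```text
pics
{'clock': 0.0, 'q': array([-1.14124218,  0.69001311, -0.19451982,  1.56631219,  0.15730964,
        0.90249672, -0.21512657]), 'qd': array([ 0.0002997 ,  0.00072082, -0.00063849, -0.00089569, -0.0011441 ,
       -0.00094838,  0.00243111]), 'joint_torque': array([ 3.66324666e-04, -5.27564621e+01, -1.26685046e+00, -1.53432941e+01,
       -5.26287931e-02,  6.44934451e-03,  1.57463737e-04]), 'tool_pos': array([0.24074554, 0.57610114, 0.23790049]), 'eef_rot': array([ 1.96556614e-01,  9.80492047e-01, -9.10893290e-04, -1.15042881e-04]), 'contact_force': array([-0.60973776, -0.10682157, -0.00587796]), 'moment': array([0.01763226, 0.02963517, 0.01127858]), 'finger_force': 0.0, 'opening': 1.0004149607688397}
scene {'fx': 444.9113447110212, 'fy': 444.9113447110212, 'cx': 315.000510231329, 'cy': 240.3609304070672, 'k1': -0.10787549190562075, 'R': array([[ 0.86998534,  0.49307388, -0.00191366],
       [ 0.3970471 , -0.70284527, -0.59022211],
       [-0.29236811,  0.51272476, -0.80723863]]), 't': array([-0.50598106, -0.17663885,  1.13757182])}
side {'fx': 458.93135891426516, 'fy': 458.93135891426516, 'cx': 318.40269221003433, 'cy': 245.9426523980862, 'k1': -0.06707149435550103, 'R': array([[-0.98997513, -0.1411322 ,  0.00556319],
       [-0.10401178,  0.70181396, -0.70472598],
       [ 0.0955552 , -0.69823983, -0.70945778]]), 't': array([0.58597625, 0.11102344, 0.99619044])}
```

View pics/scene0.png

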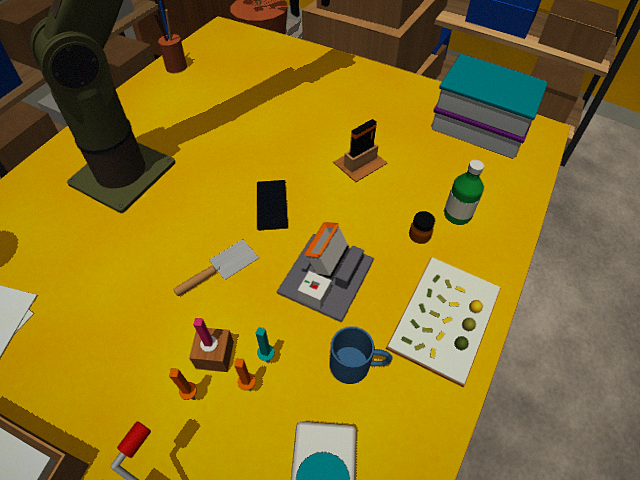

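View pics/side0.png

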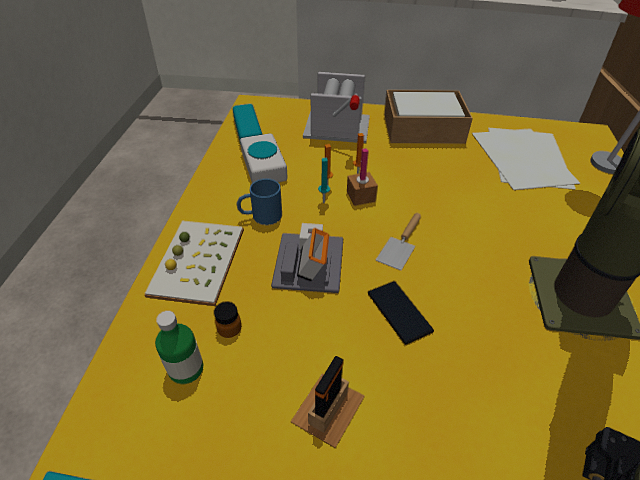

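Look-alikes: in the scene view the pink stylus is at (203,335) in its wooden block; turquoise (263,345) and orange (243,373), (181,383) are the decoys. The pink one fits the description. The power bank in its caddy is at (362,145) and the dock at (325,270). I'll confirm with enlarged crops.

```bash
cat > h.py <<'E'
import numpy as np, cv2
from plant import r
from scipy.spatial.transform import Rotation as Ro
def K(c): return np.array([[c['fx'],0,c['cx']],[0,c['fy'],c['cy']],[0,0,1.]])
def D(c): return np.array([c['k1'],0,0,0,0.])
def proj(c,X):
    return cv2.projectPoints(np.asarray(X,float).reshape(-1,1,3),cv2.Rodrigues(np.array(c['R']))[0],np.array(c['t']),K(c),D(c))[0].reshape(-1,2)
def ray(c,uv):
    n=cv2.undistortPoints(np.array(uv,float).reshape(-1,1,2),K(c),D(c)).reshape(-1,2)
    d=np.c_[n,np.ones(len(n))]@np.array(c['R']); o=-np.array(c['R']).T@np.array(c['t'])
    return o,d
def onz(c,uv,z):
    o,d=ray(c,uv); return o+d*((z-o[2])/d[:,2])[:,None]
def tri(cs,uvs):
    A=np.zeros((3,3));b=np.zeros(3)
    for c,uv in zip(cs,uvs):
        o,d=ray(c,[uv]);d=d[0]/np.linalg.norm(d[0]);P=np.eye(3)-np.outer(d,d);A+=P;b+=P@o
    X=np.linalg.solve(A,b); return X,[np.round(proj(c,X)[0]-uv,1) for c,uv in zip(cs,uvs)]
E
python3 - <<'E'
from h import *
S,T=r.camera_info("scene"),r.camera_info("side")
for n,a,b in [("bank top",(365,126),(332,366)),("sty top",(199,320),(364,150)),("sty guard",(208,345),(363,178)),("slot mouth",(324,239),(319,243)),("console",(315,286),(311,230)),("phone",(272,204),(400,311)),("spat",(218,268),(400,240)),("mug",(352,345),(266,190)),("varn",(423,217),(228,309))]:
    X,e=tri([S,T],[a,b]); print(n,X.round(3),*e)
a=cv2.imread("pics/scene0.png");b=cv2.imread("pics/side0.png")
def cr(i,x,y,w,h,W,H): return cv2.resize(i[y:y+h,x:x+w],(W,H),interpolation=cv2.INTER_CUBIC)
top=np.hstack([cr(a,272,215,107,107,320,320)[:300],cr(a,325,112,70,75,280,300),cr(a,185,310,80,120,200,300)])
bot=np.hstack([cr(b,265,220,90,75,360,300),cr(b,285,350,80,100,240,300),cr(b,340,130,40,60,200,300)])
cv2.imwrite("pics/m.png",np.vstack([top,bot]))
E
```

```text
bank top [0.529 0.325 0.13 ] [-1.8 -0.5] [-2.8  0.5]
sty top [ 0.517 -0.272  0.148] [0.6 0.2] [ 0.4 -0.2]
sty guard [ 0.515 -0.278  0.057] [-0.5 -0.2] [-0.3  0.1]
slot mouth [0.592 0.012 0.091] [-1.4 -0.4] [-1.4  0.3]
console [ 0.62  -0.07   0.049] [-0.4 -0.1] [-0.4  0.1]
phone [0.405 0.1   0.003] [-0.4 -0.1] [-0.4  0.1]
spat [ 0.407 -0.113  0.006] [0.8 0.3] [ 0.7 -0.3]
mug [ 0.745 -0.159  0.083] [-0.5 -0.1] [-0.3  0. ]
varn [0.744 0.19  0.062] [-0.6 -0.1] [-0.6  0. ]
```

View pics/m.png

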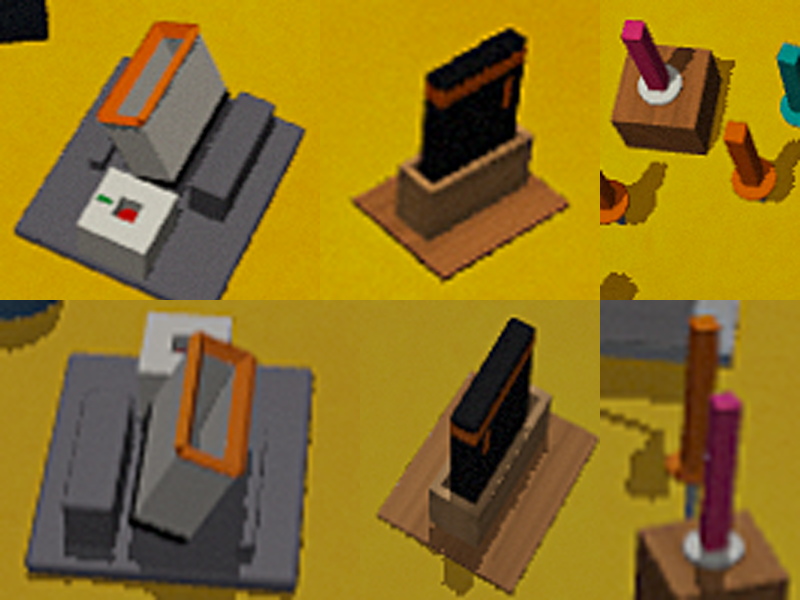

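The crops show the pink stylus with its white guard in the block, clear of the orange and turquoise decoys. They also show the red button in the console recess at scene (315,286), and the bank's orange band up in the caddy. Next: coarse yaw fits and the wrist camera geometry.

```bash
python3 - <<'E'
from h import *
S,T,W=[r.camera_info(n) for n in("scene","side","wrist")]
s=r.get_state(); Rt=Ro.from_quat(s['eef_rot']).as_matrix()
R=np.array(W['R']);o=-R.T@np.array(W['t'])
print("wrist cam in tool: pos",(Rt.T@(o-s['tool_pos'])*1e3).round(1),"axes(cols)\n",(Rt.T@R.T).round(3),W['fx'],W['cx'],W['cy'],W['k1'])
def m(l,ox,oy,sc,mx,my): return [((u-mx)/sc+ox,(v-my)/sc+oy) for u,v in l]
P=lambda c,l,z:(onz(c,l,z)[:,:2]*1e3).round(0).tolist()
print("caddy foot L,B,R", P(S,m([(352,203),(443,280),(568,207)],325,112,4,320,0),.004),P(T,m([(378,517),(513,592),(598,438)],285,350,3,360,300),.004))
print("dock base scene L(-x-y?),T,R",P(S,m([(15,230),(123,57),(305,130)],272,215,2.99,0,0),.012))
print("dock base side TL TR BR BL",P(T,m([(70,352),(313,370),(297,594),(27,572)],265,220,4,0,300),.012))
print("console top scene",P(S,m([(77,225),(110,167),(180,197),(148,250)],272,215,2.99,0,0),.05))
X=[tri([S,T],[a,b]) for a,b in zip(m([(103,120),(155,22),(200,25),(143,127)],272,215,2.99,0,0),m([(247,352),(243,470),(178,455),(193,333)],265,220,4,0,300))]
for x in X: print("x",x)
E
```

```text
wrist cam in tool: pos [  73.5    0.7 -145.6] axes(cols)
 [[ 0.001 -0.957 -0.289]
 [ 1.     0.001 -0.001]
 [ 0.001 -0.289  0.957]] 347.7002536171732 323.8243233910974 237.7449490467187 -0.0664973674779129
caddy foot L,B,R [[468.0, 296.0], [549.0, 263.0], [591.0, 362.0]] [[587.0, 370.0], [505.0, 403.0], [465.0, 303.0]]
dock base scene L(-x-y?),T,R [[550.0, -102.0], [540.0, 64.0], [688.0, 71.0]]
dock base side TL TR BR BL [[693.0, -88.0], [545.0, -94.0], [536.0, 79.0], [682.0, 85.0]]
console top scene [[597.0, -96.0], [593.0, -46.0], [646.0, -43.0], [647.0, -89.0]]
x (array([ 0.57941045, -0.03258876,  0.07994449]), [array([-0.5, -0.2]), array([-0.5,  0.1])])
x (array([0.5698197 , 0.05683418, 0.0809284 ]), [array([-0.5, -0.1]), array([-0.5,  0.1])])
x (array([0.60279356, 0.0617363 , 0.0924624 ]), [array([-0.3, -0.1]), array([-0.3,  0.1])])
x (array([ 0.60929311, -0.03124536,  0.09156016]), [array([-0.5, -0.1]), array([-0.4,  0.1])])
```

Emit:
move_arm(
  targets=[
    [[1,-360,-176,-12,0,0,90],[1,-360,-176,-12,0,0,90],[1,-360,-176,-12,0,0,90],[1,-360,-176,-12,0,0,90],[1,-360,-176,-12,0,0,90],[1,-360,-176,-12,0,0,90],[1,-360,-176,-12,0,0,90],[1,-360,-176,-12,0,0,90],[1,-360,-176,-12,0,0,90],[1,-360,-176,-12,0,0,90]],
  ],
)

```text
clock: 1.35
tool_pos: [0.5049, 0.2755, 0.2504]
eef_rot: [0.832, 0.555, -0.0, 0.0]
contact_force: [-0.0, -0.3, -0.1]
opening: 1.001
finger_force: 0.0
```

```bash
cat >> h.py <<'E'
import pickle
def shot(n):
    W=r.camera_info("wrist"); im=r.snapshot("wrist")[:,:,::-1].copy(); pickle.dump(W,open(f"pics/{n}.pkl","wb")); cv2.imwrite(f"pics/{n}.png",im); return im
E
python3 -c "
from h import *
s=r.get_state();print(s['clock'],s['tool_pos'],s['q'].round(2),abs(s['qd']).max(),Ro.from_quat(s['eef_rot']).as_matrix().round(3));shot('wA')"
```

```text
1.35 [0.50494556 0.27551642 0.25035809] [-0.71  0.62  0.22  1.72 -0.17  0.83 -0.8 ] 0.018911829026607645 [[ 0.385  0.923 -0.001]
 [ 0.923 -0.385 -0.001]
 [-0.001 -0.    -1.   ]]
```

Now a second wrist view, shifted 60 mm along tool x.

Emit:
move_arm(
  targets=[
    [[1,60,0,0,0,0,0],[1,60,0,0,0,0,0],[1,60,0,0,0,0,0]],
  ],
)

```text
clock: 1.78
tool_pos: [0.5281, 0.3305, 0.2503]
eef_rot: [0.832, 0.555, -0.001, 0.0]
contact_force: [-0.7, 0.3, -0.2]
opening: 0.997
finger_force: 0.0
```

```bash
python3 -c "
from h import *
s=r.get_state();print(s['tool_pos'],abs(s['qd']).max());b=shot('wB');a=cv2.imread('pics/wA.png')
import pickle
for n in 'AB':
  W=pickle.load(open(f'pics/w{n}.pkl','rb'));print(proj(W,[(.528,.33,.125),(.528,.33,0)]).round())
# clip of full pictures side by side, 400 wide each, plus
print(cv2.imwrite('pics/mAB.png',np.hstack([a[:,120:520],b[:,120:520]])))"
```

```text
[0.52807925 0.33049805 0.25030776] 0.02216951623061697
[[323. 155.]
 [323. 148.]]
[[323. 230.]
 [323. 201.]]
True
```

View pics/mAB.png

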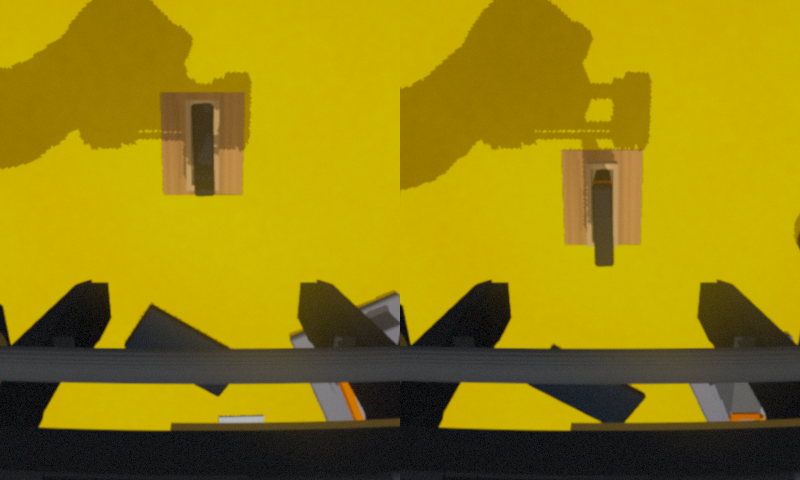

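The wrist views show the bank's top face at A cols 312–334, rows 103–195, and at B cols 312–333, rows 187–266. The foot plate is at A (280–363, 92–195) and B (282–361, 150–244). Triangulating.

```bash
python3 - <<'E'
from h import *
A,B=[pickle.load(open(f'pics/w{n}.pkl','rb')) for n in 'AB']
for n,a,b in [("top near",(324,195),(324,266)),("top far",(322,103),(322,187)),("ctr",(323,149),(323,226)),("f1",(280,93),(282,150)),("f2",(363,92),(361,150)),("f3",(363,195),(361,244)),("f4",(283,194),(284,244))]:
    X,e=tri([A,B],[a,b]);print(n,(X*1e3).round(1),*e)
for c in (A,B):
    print()
f=[onz(A,[(280,93),(363,92),(363,195),(283,194)],.005).mean(0),onz(B,[(282,150),(361,150),(361,244),(284,244)],.005).mean(0)];print(np.round(f,4))
print("top z.125",onz(A,[(324,195),(322,103)],.125).round(4),onz(B,[(324,266)],.125).round(4))
s=r.get_state();Rt=Ro.from_quat(s['eef_rot']).as_matrix()
for X in onz(A,[(323,149)],.125),onz(A,[(314,150),(333,150)],.125):
  print("tool",((X-s['tool_pos'])@Rt*1e3).round(1))
E
```

```text
top near [517.1 301.2 125.1] [ 0.2 -0. ] [-0.2  0. ]
top far [541.6 364.1 135.7] [0.1 0. ] [-0.1  0. ]
ctr [529.9 334.1 128.5] [ 0.2 -0. ] [-0.1  0. ]
f1 [508.3 400.9   1.3] [ 0.3 -0. ] [-0.3  0. ]
f2 [588.9 367.7   7.8] [-0.1 -0. ] [0.1 0. ]
f3 [550.4 263.5  -3.4] [-0.1 -0. ] [0.1 0. ]
f4 [466.5 301.    4.2] [-0.2  0. ] [ 0.2 -0. ]


[[0.5286 0.3336 0.005 ]
 [0.5287 0.334  0.005 ]]
top z.125 [[0.517  0.3012 0.125 ]
 [0.5418 0.3649 0.125 ]] [[0.5172 0.3011 0.125 ]]
tool [[  4.7  -0.2 125.5]]
tool [[  4.   -7.  125.5]
 [  4.    7.4 125.5]]
```

Bank top is at z 0.125–0.128 (expected 0.125), centred 4.5 mm along tool x, with a 1° yaw difference. Descending and gripping.

Emit:
move_arm(
  targets=[
    [[1,4.5,0,60,0,0,-1],[1,4.5,0,110,0,0,-1],[1,4.5,0,145,0,0,-1],[1,4.5,0,168,0,0,-1],[1,4.5,0,168,0,0,-1],[0,4.5,0,168,0,0,-1],[0,4.5,0,168,0,0,-1],[0,4.5,0,168,0,0,-1],[0,4.5,0,168,0,0,-1],[0,4.5,0,168,0,0,-1]],
  ],
  newtons=30,
)

```text
clock: 3.08
tool_pos: [0.5302, 0.3351, 0.0829]
eef_rot: [0.827, 0.562, 0.0, -0.0]
contact_force: [-0.2, -0.3, 0.9]
opening: 0.458
finger_force: 0.0
```

Emit:
move_arm(
  targets=[
    [[0,0,0,0,0,0,0],[0,0,0,0,0,0,0],[0,0,0,0,0,0,0],[0,0,0,0,0,0,0],[0,0,0,-10,0,0,0],[0,0,0,-40,0,0,0],[0,0,0,-80,0,0,0],[0,0,0,-120,0,0,0],[0,0,0,-150,0,0,0],[0,0,0,-150,0,0,0]],
  ],
)

```text
clock: 4.32
tool_pos: [0.5315, 0.3356, 0.2353]
eef_rot: [0.828, 0.561, 0.003, 0.0]
contact_force: [0.3, -0.1, -3.8]
opening: 0.178
finger_force: 29.9
```

Bank is held (opening 15.7 mm, 30 N). Moving to view the dock.

Emit:
move_arm(
  targets=[
    [[0,-350,192,-25,0,0,-25],[0,-350,192,-25,0,0,-25],[0,-350,192,-25,0,0,-25],[0,-350,192,-25,0,0,-25],[0,-350,192,-25,0,0,-25],[0,-350,192,-25,0,0,-25],[0,-350,192,-25,0,0,-25],[0,-350,192,-25,0,0,-25],[0,-350,192,-25,0,0,-25],[0,-350,192,-25,0,0,-25]],
  ],
)

```text
clock: 5.58
tool_pos: [0.579, -0.0587, 0.2571]
eef_rot: [0.685, 0.728, 0.0, -0.001]
contact_force: [-0.1, 0.7, -3.7]
opening: 0.182
finger_force: 29.9
```

```bash
python3 -c "
from h import *
s=r.get_state();print(s['tool_pos'],s['q'].round(2),abs(s['qd']).max());shot('wC')"
```

```text
[ 0.57897427 -0.05868335  0.25712276] [-0.    0.61  0.04  1.68 -0.04  0.85  0.12] 0.007663396944260539
```

Emit:
move_arm(
  targets=[
    [[0,-40,70,0,0,0,0],[0,-40,70,0,0,0,0],[0,-40,70,0,0,0,0],[0,-40,70,0,0,0,0]],
  ],
)

```text
clock: 6.12
tool_pos: [0.6506, -0.0955, 0.2574]
eef_rot: [0.686, 0.728, -0.0, -0.001]
contact_force: [-0.9, -0.5, -2.3]
opening: 0.175
finger_force: 29.9
```

```bash
python3 -c "
from h import *
s=r.get_state();print(s['tool_pos'],abs(s['qd']).max(),Ro.from_quat(s['eef_rot']).as_matrix().round(3));shot('wD')
o=[]
for n in 'CD':
  W=pickle.load(open(f'pics/w{n}.pkl','rb'));p=proj(W,[(.59,.014,.09),(.62,.015,.012),(.62,-.069,.05)]);print(p.round())
  u,v=p[0].astype(int);x0=max(u-100,0);y0=max(v-110,0);print(n,'crop',x0,y0)
  o.append(cv2.resize(cv2.imread(f'pics/w{n}.png')[y0:y0+300,x0:x0+200],(400,600),interpolation=cv2.INTER_CUBIC))
cv2.imwrite('pics/mCD.png',np.hstack(o))"
```

```text
[ 0.6505604  -0.09547198  0.25735317] 0.009860472025494461 [[-0.06   0.998 -0.002]
 [ 0.998  0.06   0.001]
 [ 0.001 -0.002 -1.   ]]
[[340. 137.]
 [365. 137.]
 [361. 221.]]
C crop 240 27
[[259.  87.]
 [300.  97.]
 [294. 181.]]
D crop 158 0
```

View pics/mCD.png

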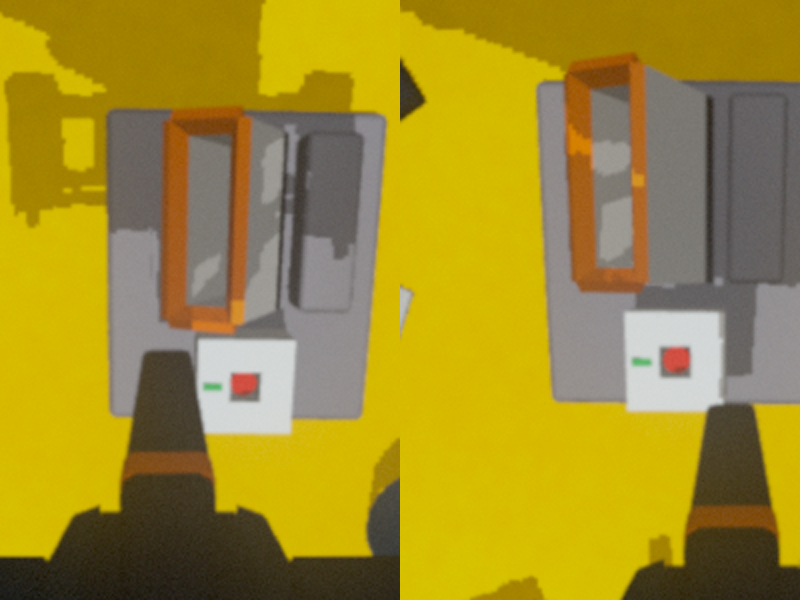

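C (left, crop offset 240,27, ×2) and D (right, crop offset 158,0, ×2) show the console top, the button recess at C (245,387) and D (675,361), the base plate corners and the orange mouth. Fitting the dock pose.

```bash
cat > fit.py <<'E'
from h import *
from scipy.optimize import least_squares
C,Dd=[pickle.load(open(f'pics/w{n}.pkl','rb')) for n in 'CD']
fc=lambda p:(p[0]/2+240,p[1]/2+27); fd=lambda p:((p[0]-400)/2+158,p[1]/2)
X,e=tri([C,Dd],[fc((245,387)),fd((675,361))]);print("mouth",(X*1e3).round(1),e)
for n,a,b in [("con1",(197,340),(624,311)),("con2",(295,340),(722,311)),("con3",(291,433),(722,411)),("baseTL",(108,112),(538,84)),("baseBL",(110,415),(555,401)),
 ("lip outer TL",(165,111),(566,66)),("lip TR",(243,107),(637,56)),("lip BR",(235,331),(643,290)),("lip BL",(163,322),(574,288)),("in TL",(188,135),(591,88)),("in BL",(186,306),(598,268))]:
    X,e=tri([C,Dd],[fc(a),fd(b)]);print(n,(X*1e3).round(1),*e)
h=25
obs=[(C,fc,[((-h,h),(197,340)),((h,h),(295,340)),((h,-h),(291,433))]),(Dd,fd,[((-h,h),(624,311)),((h,h),(722,311)),((h,-h),(722,411)),((-h,-h),(626,410))])]
base=[(C,fc,[((-75,85),(108,112)),((75,85),(385,115)),((-75,-85),(110,415)),((75,-85),(360,417))]),(Dd,fd,[((-75,85),(538,84)),((-75,-85),(555,401))])]
def res(p):
    x,y,a,cx,bx,by=p;R2=np.array([[np.cos(a),-np.sin(a)],[np.sin(a),np.cos(a)]]);o=[]
    for L,off,z in ((obs,(cx,-83),50),(base,(bx,by),12)):
        for c,f,l in L:
            for q,uv in l:
                w=R2@((np.array(q)+off)/1e3)+[x,y]; o+=list(proj(c,[(w[0],w[1],z/1e3)])[0]-f(uv))
    w=R2@np.array([cx,-83])/1e3+[x,y]
    for c,f,uv in ((C,fc,(245,387)),(Dd,fd,(675,361))): o+=list(proj(c,[(w[0],w[1],.05)])[0]-f(uv))
    return o
s=least_squares(res,[.618,.015,.05,0,0,0],x_scale=[.01,.01,.1,10,10,10],loss="soft_l1")
x,y,a,*rest=s.x;print("dock",x,y,np.degrees(a),rest,"rms",np.sqrt(np.mean(np.square(res(s.x)))),np.round(res(s.x),1))
E
python3 fit.py
```

```text
mouth [621.2 -68.4  50.7] [array([ 0.1, -0.1]), array([-0.1,  0.2])]
con1 [594.6 -45.3  49.1] [ 0.2 -0.3] [-0.2  0.4]
con2 [643.7 -41.7  54.3] [-0.1  0.1] [ 0.1 -0.1]
con3 [646.7 -90.9  56. ] [-0.2  0.4] [ 0.2 -0.4]
baseTL [540.7  66.5   7.2] [ 0.1 -0.1] [-0.1  0.1]
baseBL [ 548.3 -102.1    2.5] [ 0.1 -0.1] [-0.1  0.1]
lip outer TL [571.5  59.1  76.4] [-0.1  0.2] [ 0.1 -0.3]
lip TR [603.9  60.7  91.6] [-0.2  0.4] [ 0.2 -0.5]
lip BR [609.  -32.9  91.6] [ 0.2 -0.3] [-0.2  0.3]
lip BL [576.1 -33.6  77.6] [-0.2  0.4] [ 0.2 -0.4]
in TL [582.4  50.1  77.5] [ 0.2 -0.3] [-0.1  0.3]
in BL [586.7 -24.9  77.7] [ 0.2 -0.3] [-0.2  0.3]
dock 0.6219855207371313 0.014519985395186296 3.004348587580312 [np.float64(-5.515762965738778), np.float64(-3.728385795175426), np.float64(-28.21027032906926)] rms 1.28382483249153 [ 0.3 -0.5 -0.1  0.  -0.9 -0.  -0.3  0.1  0.9  0.3  0.7 -0.2  0.3 -0.
 -0.5 -1.4  3.3 -0.4  0.3  2.6  2.5  2.8 -1.6 -1.7 -1.2  2.2 -0.3 -0.1
 -0.4  0.3]
```

Console and button mouth height is 50.7 mm (expected 50) and the lip tilt is about 25°, both consistent. The dock origin comes out at ≈(0.617, 0.0145), yaw 3°. Next: where the bank's end sits in the hand, and the required moves.

```bash
python3 - <<'E'
from h import *
C,Dd=[pickle.load(open(f'pics/w{n}.pkl','rb')) for n in 'CD']
s=r.get_state();Rt=Ro.from_quat(s['eef_rot']).as_matrix()
X,e=0,0
# camera in tool frame is fixed: use camera->tool from now
W=r.camera_info("wrist");R=np.array(W['R']);o=Rt.T@(-R.T@np.array(W['t'])-s['tool_pos']);A=Rt.T@R.T
for l in ([(143/2+240,352/2+27),(190/2+240,352/2+27)],[(308/2+158,405/2),(353/2+158,405/2)],[(122/2+240,453/2+27),(213/2+240,453/2+27)]):
    n=cv2.undistortPoints(np.array(l,float).reshape(-1,1,2),K(W),D(W)).reshape(-1,2);d=np.c_[n,np.ones(2)]@A.T
    for Z in ((.076,.078,.080) if l[0][1]<215 else (-.019,-.03)): print(Z,((o+d*((Z-o[2])/d[:,2])[:,None])*1e3).round(1).tolist())
# targets
off=float(__import__('os').environ.get('OFF','-1.5'))
ya=np.radians(3);Rz=Ro.from_euler('z',3,degrees=True).as_matrix()
zs=Rz@[-np.sin(np.radians(25)),0,np.cos(np.radians(25))];ys=Rz@[0,1,0];xs=np.cross(ys,zs)
Rg=np.c_[ys,xs,-zs];O=np.array([.6167,.0144,.033])
for d in (95,75,0):
    P=O+zs*(d+77.9)/1e3-ys*off/1e3
    print(d,P.round(4),"tool shift",(Rt.T@(P-s['tool_pos'])*1e3).round(1),"rotvec",np.degrees(Ro.from_matrix(Rt.T@Rg).as_rotvec()).round(2))
E
```

```text
0.076 [[31.2, -6.8, 76.0], [31.2, 8.4, 76.0]]
0.078 [[30.8, -6.9, 78.0], [30.8, 8.5, 78.0]]
0.08 [[30.4, -6.9, 80.0], [30.4, 8.5, 80.0]]
0.076 [[31.5, -6.5, 76.0], [31.5, 8.1, 76.0]]
0.078 [[31.1, -6.5, 78.0], [31.1, 8.1, 78.0]]
0.08 [[30.7, -6.6, 80.0], [30.7, 8.2, 80.0]]
-0.019 [[30.0, -7.8, -19.0], [30.0, 9.8, -19.0]]
-0.03 [[33.8, -7.0, -30.0], [33.8, 9.0, -30.0]]
95 [0.5437 0.0121 0.1897] tool shift [ 113.7 -100.2   68.1] rotvec [-25.08  -0.15   0.4 ]
75 [0.5521 0.0125 0.1716] tool shift [113.6 -91.7  86.2] rotvec [-25.08  -0.15   0.4 ]
0 [0.5837 0.0142 0.1036] tool shift [113.3 -59.9 154.1] rotvec [-25.08  -0.15   0.4 ]
```

The bank's near face is at tool x ≈31, so its centre is about −3.5…−4 mm in x and +0.8 mm in y. I'll correct for that and go to a pre-insertion pose 10 mm off the mouth.

Emit:
move_arm(
  targets=[
    [[0,115.5,-121,27,-25.1,0,0.4],[0,115.5,-121,27,-25.1,0,0.4],[0,115.5,-121,27,-25.1,0,0.4],[0,115.5,-121,27,-25.1,0,0.4],[0,115.5,-121,27,-25.1,0,0.4],[0,115.5,-107,56,-25.1,0,0.4],[0,115.5,-92.5,86,-25.1,0,0.4],[0,115.5,-92.5,86,-25.1,0,0.4],[0,115.5,-92.5,86,-25.1,0,0.4],[0,115.5,-92.5,86,-25.1,0,0.4]],
  ],
)

```text
clock: 7.42
tool_pos: [0.5701, 0.0129, 0.2015]
eef_rot: [0.676, 0.711, 0.14, 0.131]
contact_force: [-0.0, 0.4, -3.0]
opening: 0.18
finger_force: 30.0
```

```bash
cat > chk.py <<'E'
from h import *
s=r.get_state();p=s['tool_pos'];Rt=Ro.from_quat(s['eef_rot']).as_matrix()
Rz=Ro.from_euler('z',3,degrees=True).as_matrix()
zs=Rz@[-np.sin(np.radians(25)),0,np.cos(np.radians(25))];ys=Rz@[0,1,0];xs=np.cross(ys,zs)
Rg=np.c_[ys,xs,-zs];O=np.array([.6167,.0144,.033])
print("clock",s['clock'],"slot frame TCP x,y,z",(np.c_[xs,ys,zs].T@(p-O)*1e3).round(1),"d",round(zs@(p-O)*1e3-77.9,1),"rot err",np.degrees(Ro.from_matrix(Rt.T@Rg).as_rotvec()).round(2),"F slot",(np.c_[xs,ys,zs].T@s['contact_force']).round(1),s['finger_force'])
E
python3 chk.py; python3 - <<'E'
from h import *
im=shot('wE');S=r.camera_info("side");T=r.camera_info("scene")
a=r.snapshot("side")[:,:,::-1];b=r.snapshot("scene")[:,:,::-1]
u,v=proj(S,[(.585,.015,.11)])[0].astype(int);u2,v2=proj(T,[(.585,.015,.11)])[0].astype(int)
cr=lambda i,u,v:cv2.resize(i[max(v-50,0):v+50,u-50:u+50],(400,400),interpolation=cv2.INTER_CUBIC)
m=np.hstack([cr(a,u,v),cr(b,u2,v2)]);w=im[0:200,120:520];m=np.vstack([m,np.hstack([w,w*0])]);cv2.imwrite('pics/mE.png',m)
print(u-50,max(v-50,0),u2-50,v2-50)
E
```

```text
clock 7.425 slot frame TCP x,y,z [ 29.    1.  172.4] d 94.5 rot err [-2.9  -0.19 -0.17] F slot [-1.2  0.4 -2.7] 29.979505129158497
270 187 270 180
```

View pics/mE.png

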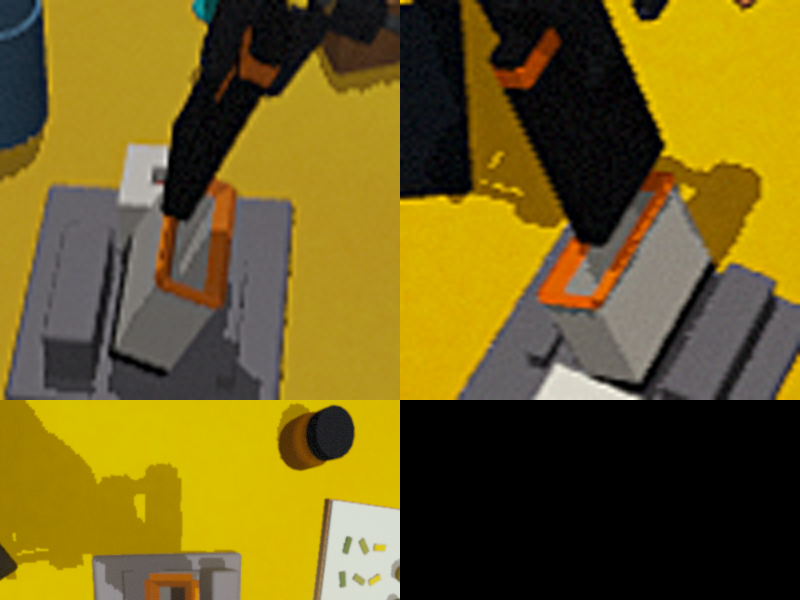

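The pictures show the bank clear above the mouth, still short of its target because the arm was speed-limited. The lip is intact and aligned. Completing the alignment at the same standoff.

Emit:
move_arm(
  targets=[
    [[0,2.5,-29.8,1.5,-2.9,-0.2,-0.2],[0,2.5,-29.8,1.5,-2.9,-0.2,-0.2],[0,2.5,-29.8,1.5,-2.9,-0.2,-0.2],[0,2.5,-29.8,1.5,-2.9,-0.2,-0.2],[0,2.5,-29.8,1.5,-2.9,-0.2,-0.2]],
  ],
)

```text
clock: 8.2
tool_pos: [0.5586, 0.0139, 0.2129]
eef_rot: [0.674, 0.712, 0.141, 0.134]
contact_force: [-0.3, 0.4, -3.3]
opening: 0.182
finger_force: 30.0
```

```bash
python3 chk.py
```

```text
clock 8.2 slot frame TCP x,y,z [ 23.4   2.5 187.6] d 109.7 rot err [-2.55 -0.05  0.1 ] F slot [-1.6  0.4 -2.9] 29.979542288929224
```

```bash
python3 -c "
from h import *
s=r.get_state();print(s['q'].round(3),s['qd'].round(3))"
```

```text
[-0.195  0.548  0.111  2.181 -1.     0.043  0.935] [ 0.001 -0.001  0.001  0.     0.001  0.     0.   ]
```

The arm is stuck on joint limits (q5 = −1, q6 ≈ 0.04, a straight wrist). I'll identify a kinematic model from the recorded states so I can plan a branch that reaches the slot pose.

```bash
cat > kin.py <<'E'
from h import *
from scipy.optimize import least_squares
LO=np.array([-3.01,-.46,-1.47,.13,-1,.04,-2.66]);HI=np.array([3.01,2.08,1.51,2.56,4.14,2.09,2.66])
def fk(q,p):
    h,a1,L1,a2,L2,a3,L3,q10,q70,s3=p[:10]
    rz=lambda a:Ro.from_euler('z',a);ry=lambda a:Ro.from_euler('y',a)
    R=rz(q[0]+q10);X=R.apply([a1,0,h]);R=R*ry(q[1])*rz(q[2]);X=X+R.apply([a2,0,L1])
    R=R*ry(q[3])*rz(q[4]);X=X+R.apply([s3,0,L2]);R=R*ry(q[5])*rz(q[6]+q70);X=X+R.apply([a3,0,L3]);return X,R
E
cat > fitk.py <<'E'
from kin import *
s=r.get_state()
dat=[([-1.14124218,.69001311,-.19451982,1.56631219,.15730964,.90249672,-.21512657],[.24074554,.57610114,.23790049],[.196556614,.980492047,-9.1e-4,-1.15e-4],1),
([-.71,.62,.22,1.72,-.17,.83,-.8],[.50494556,.27551642,.25035809],[.832,.555,0,0],.1),
([0,.61,.04,1.68,-.04,.85,.12],[.57897,-.05868,.25712],[.685,.728,0,-.001],.1),(s['q'],s['tool_pos'],s['eef_rot'],1)]
def f(p):
    o=[]
    for q,x,e,w in dat:
        X,R=fk(q,p);o+=list((X-x)*w*10)+list((Ro.from_quat(e).inv()*R).as_rotvec()*w)
    return o
best=None
for q10 in (1.6,2.,-1.57,0):
  for q70 in (0,1.57,3.14,-1.57):
    t=least_squares(f,[.35,0,.4,0,.4,0,.3,q10,q70,0])
    if best is None or t.cost<best.cost: best=t
print(best.cost,best.x.round(4),np.round(f(best.x),4).reshape(-1,6));np.save("kp.npy",best.x)
E
python3 fitk.py
```

```text
1.4561680096324974 [  4.0377   6.9956 -12.3488   2.7233  -3.6426  -0.6786  -4.773   -0.4915
  -0.1874  -0.503 ] [[-9.8000e-03 -9.5000e-03  3.4800e-02 -3.0000e-03  2.5000e-03  1.0836e+00]
 [ 1.6200e-02 -7.8200e-02 -1.8500e-01 -3.0000e-04  1.1000e-03 -2.0470e-01]
 [-1.7220e-01 -3.9200e-02 -3.4930e-01  5.0000e-04 -8.0000e-04 -1.1450e-01]
 [ 1.1000e-03  8.6000e-03  1.8600e-02  1.8540e-01 -1.5350e-01 -1.1957e+00]]
```

```bash
sed -i 's/    h,a1/    q=np.asarray(q)*SG[0];h,a1/; s/^def fk/SG=[np.ones(7)]\ndef fk/' kin.py
python3 - <<'E'
s=open('fitk.py').read()
s=s.replace("for q10 in (1.6,2.,-1.57,0):\n  for q70 in (0,1.57,3.14,-1.57):\n    t=","import itertools\nfor sg in itertools.product((1,-1),repeat=4):\n  for q70 in (0,1.57,3.14,-1.57):\n    SG[0]=np.array([sg[0],1,sg[1],1,sg[2],1,sg[3]]);q10=0\n    t=")
s=s.replace("best=t\n","best=t;bs=SG[0]\n").replace("print(best","SG[0]=bs;print(bs,best").replace('np.save("kp.npy",best.x)','np.savez("kp.npz",p=best.x,s=bs)')
open('fitk.py','w').write(s)
E
python3 fitk.py; cat >> kin.py <<'E'
try: _z=np.load("kp.npz");KP=_z['p'];SG[0]=_z['s']
except Exception: pass
E
```

```text
[-1  1 -1  1 -1  1 -1] 0.00033700379475827357 [ 0.3314  0.026   0.5134  0.0406  0.3101 -0.0169  0.2745 -0.0487  1.524
 -0.0039] [[-0.0006  0.0004  0.0006  0.      0.0001  0.0019]
 [-0.012   0.0004 -0.007   0.0005 -0.0009 -0.0006]
 [ 0.0105  0.0009 -0.004  -0.0005  0.0005  0.0002]
 [-0.0001 -0.0003  0.0005  0.0004 -0.0186 -0.0018]]
```

```bash
cat > fit2.py <<'E'
import re
src=open('fitk.py').read().split("best=None")[0]
exec(src)
SG[0]=np.array([-1,1,-1,1,-1,1,-1.])
base=np.array([.33,0,.45,0,.36,0,.29,0,np.pi/2,0])
for free in ([0,2,4,6],[0,2,3,4,6],[0,2,3,4,6,5],[0,2,3,4,6,9],[0,2,3,4,5,6,9],[0,1,2,3,4,5,6,9]):
    g=lambda v:f([*(np.put(b:=base.copy(),free,v) or b)])
    t=least_squares(g,base[free]);print(free,t.cost.round(6),t.x.round(4));print(np.round(t.fun,4).reshape(-1,6)[[0,3]])
E
python3 fit2.py
```

```text
[0, 2, 4, 6] 0.204713 [0.2807 0.6018 0.3107 0.3177]
[[-0.3772  0.1118 -0.0379  0.     -0.      0.    ]
 [-0.0351  0.4951  0.0394  0.      0.     -0.    ]]
[0, 2, 3, 4, 6] 0.174982 [ 0.3157  0.7103 -0.177   0.396   0.4829]
[[-0.2173  0.0342  0.0738  0.     -0.      0.    ]
 [-0.0149  0.5307 -0.0728  0.      0.     -0.    ]]
[0, 2, 3, 4, 6, 5] 0.000946 [ 0.3313  0.561   0.0205  0.33    0.3084 -0.0463]
[[-0.0022  0.0037 -0.0005  0.     -0.      0.    ]
 [-0.0003 -0.0015  0.0015  0.      0.     -0.    ]]
[0, 2, 3, 4, 6, 9] 0.006055 [-0.1186  0.8425 -0.1521  0.1992  0.3327 -0.0869]
[[-0.0108  0.0066 -0.0008  0.     -0.      0.    ]
 [-0.0002 -0.0008  0.0006  0.      0.     -0.    ]]
[0, 2, 3, 4, 5, 6, 9] 0.000942 [ 0.344   0.5532  0.0252  0.3338 -0.0476  0.3079  0.0025]
[[-0.0021  0.0036 -0.0004  0.     -0.      0.    ]
 [-0.0003 -0.0011  0.0015  0.      0.     -0.    ]]
[0, 1, 2, 3, 4, 5, 6, 9] 0.000765 [ 0.342   0.0883  0.4123  0.0784  0.278  -0.048   0.2023 -0.0025]
[[-0.0016  0.0007  0.0005  0.     -0.      0.    ]
 [-0.0002 -0.0005  0.0007  0.      0.     -0.    ]]
```

```bash
sed -i 's/R=R\*ry(q\[5\])\*rz(q\[6\]+q70);X=X+R.apply(\[a3,0,L3\])/R=R*ry(q[5]);X=X+R.apply([a3,0,L3]);R=R*rz(q[6]+q70)/' kin.py; python3 fit2.py
```

```text
[0, 2, 4, 6] 0.204713 [0.2807 0.6018 0.3107 0.3177]
[[-0.3772  0.1118 -0.0379  0.     -0.      0.    ]
 [-0.0351  0.4951  0.0394  0.      0.     -0.    ]]
[0, 2, 3, 4, 6] 0.174982 [ 0.3157  0.7103 -0.177   0.396   0.4829]
[[-0.2173  0.0342  0.0738  0.     -0.      0.    ]
 [-0.0149  0.5307 -0.0728  0.      0.     -0.    ]]
[0, 2, 3, 4, 6, 5] 0.007552 [ 0.2519  0.8401 -0.3845  0.4074  0.6488 -0.0748]
[[-0.013   0.0122  0.0007  0.     -0.      0.    ]
 [-0.0008  0.0013  0.003   0.      0.     -0.    ]]
[0, 2, 3, 4, 6, 9] 0.006055 [-0.1186  0.8425 -0.1521  0.1992  0.3327 -0.0869]
[[-0.0108  0.0066 -0.0008  0.     -0.      0.    ]
 [-0.0002 -0.0008  0.0006  0.      0.     -0.    ]]
[0, 2, 3, 4, 5, 6, 9] 0.00598 [-0.2218  0.8429 -0.0869  0.1411  0.021   0.2443 -0.1111]
[[-0.0107  0.005  -0.001   0.     -0.      0.    ]
 [-0.     -0.0003 -0.0002  0.      0.     -0.    ]]
[0, 1, 2, 3, 4, 5, 6, 9] 0.005956 [-0.1642  0.0471  0.769  -0.098   0.145   0.0086  0.2404 -0.0998]
[[-0.0105  0.0044 -0.0004  0.     -0.      0.    ]
 [-0.     -0.0003 -0.0001  0.      0.     -0.    ]]
```

```bash
sed -i 's/R=R\*ry(q\[3\])\*rz(q\[4\]);X=X+R.apply(\[s3,0,L2\])/R=R*ry(q[3]);X=X+R.apply([s3,0,L2]);R=R*rz(q[4])/' kin.py
sed -i 's/base=np.array.*/base=np.array([.27,0,.3,.05,.34,.076,.27,0,np.pi\/2,-.07])/; s/for free in .*/for free in ([0,2,3,4,5,6,9],):/' fit2.py
echo "print([np.round(fk(q,t.x if 0 else [*(np.put(b:=base.copy(),free,t.x) or b)])[0]-x,4) for q,x,e,w in dat])" >>fit2.py; python3 fit2.py
```

```text
[0, 2, 3, 4, 5, 6, 9] 0.005647 [-0.2411  0.6764 -0.128   0.1305 -0.0883  0.1706 -0.1671]
[[-0.0098  0.0027  0.001   0.     -0.      0.    ]
 [-0.     -0.0002 -0.0001  0.      0.     -0.    ]]
[array([-0.001 ,  0.0003,  0.0001]), array([-0.0438,  0.0794, -0.0084]), array([ 0.0004,  0.0539, -0.0012]), array([-0., -0., -0.])]
```

The joint-angle data shows a lateral offset in the chain. I'll make a few safe moves high above the table, recording exact joint states to pin down the geometry.

Emit:
move_arm(
  targets=[
    [[0,0,20,-70,22,0,0],[0,0,20,-70,22,0,0],[0,0,20,-70,22,0,0],[0,0,20,-70,22,0,0]],
  ],
)

```text
clock: 8.7
tool_pos: [0.5515, 0.0135, 0.2873]
eef_rot: [0.687, 0.726, 0.002, 0.004]
contact_force: [-0.2, 0.2, -3.9]
opening: 0.182
finger_force: 30.0
```

```bash
cat > rec.py <<'E'
from h import *
import os
L=pickle.load(open("rec.pkl","rb")) if os.path.exists("rec.pkl") else []
s=r.get_state();L.append((s['q'],s['tool_pos'],s['eef_rot']));pickle.dump(L,open("rec.pkl","wb"));print(s['clock'],s['q'].round(2),s['tool_pos'].round(3))
E
python3 rec.py
```

```text
8.7 [-0.58  0.66  0.84  1.76 -0.59  0.98  0.55] [0.551 0.013 0.287]
```

Emit:
move_arm(
  targets=[
    [[0,0,0,0,0,20,0],[0,0,0,0,0,20,0],[0,0,0,0,0,20,0]],
  ],
)

```text
clock: 9.07
tool_pos: [0.5503, 0.0084, 0.2849]
eef_rot: [0.68, 0.713, 0.122, -0.122]
contact_force: [-0.8, 0.3, -2.7]
opening: 0.177
finger_force: 30.0
```

```bash
python3 rec.py
```

```text
9.075 [-0.26  0.65  0.63  1.75 -0.79  1.12  0.79] [0.55  0.008 0.285]
```

Emit:
move_arm(
  targets=[
    [[0,60,0,0,0,-45,0],[0,60,0,0,0,-45,0],[0,60,0,0,0,-45,0],[0,60,0,0,0,-45,0],[0,60,0,0,0,-45,0]],
  ],
)

```text
clock: 9.7
tool_pos: [0.5469, 0.0763, 0.3045]
eef_rot: [0.668, 0.712, -0.146, 0.162]
contact_force: [-0.4, -0.2, -3.2]
opening: 0.182
finger_force: 30.0
```

```bash
python3 rec.py
```

```text
9.7 [-0.99  0.81  1.06  1.71 -0.3   0.99  0.13] [0.547 0.076 0.305]
```

Emit:
move_arm(
  targets=[
    [[0,0,80,-40,-20,0,30],[0,0,80,-40,-20,0,30],[0,0,80,-40,-20,0,30],[0,0,80,-40,-20,0,30]],
  ],
)

```text
clock: 10.2
tool_pos: [0.6242, 0.0949, 0.3415]
eef_rot: [0.793, 0.527, 0.025, 0.305]
contact_force: [-0.3, 0.3, -3.3]
opening: 0.177
finger_force: 30.0
```

```bash
python3 rec.py
```

```text
10.2 [-1.12  0.89  1.28  1.74 -0.47  0.73 -0.26] [0.624 0.095 0.342]
```

```bash
cat > kin.py <<'E'
from h import *
from scipy.optimize import least_squares
LO=np.array([-3.01,-.46,-1.47,.13,-1,.04,-2.66]);HI=np.array([3.01,2.08,1.51,2.56,4.14,2.09,2.66])
AX='zyzyzyz';SG=np.array([-1,1,-1,1,-1,1,-1.])
def fk(q,p):
    T=np.r_[p,0,0][:14] if 0 else p
    O=np.array([[0,0,0],[p[0],0,p[1]],[0,0,0],[p[2],p[3],p[4]],[0,0,0],[p[5],p[6],p[7]],[p[8],p[9],p[10]]])
    # O[i]: offset in frame before joint i rotation
    R=Ro.identity();X=np.zeros(3)
    for i in range(7):
        X=X+R.apply(O[i]);R=R*Ro.from_euler(AX[i],SG[i]*q[i])
    R=R*Ro.from_euler('z',np.pi/2);return X+R.apply([p[11],p[12],0]),R
try: KP=np.load("kp.npy")
except Exception: pass
E
cat > fit3.py <<'E'
from kin import *
L=pickle.load(open("rec.pkl","rb"))+[([-1.14124218,.69001311,-.19451982,1.56631219,.15730964,.90249672,-.21512657],[.24074554,.57610114,.23790049],[.196556614,.980492047,-9.1e-4,-1.15e-4])]
lo=[([-.71,.62,.22,1.72,-.17,.83,-.8],[.50494556,.27551642,.25035809]),([0,.61,.04,1.68,-.04,.85,.12],[.57897,-.05868,.25712]),([-.195,.548,.111,2.181,-1,.043,.935],[.5586,.0139,.2129])]
b=np.array([0,.33,0,-.05,.45,0,0,.35,0,0,.3,0,0])
f=lambda p:np.concatenate([(fk(q,p)[0]-x)*1e3 for q,x,_ in L]+[(fk(q,p)[0]-x)*2e2 for q,x in lo]+[(p-b)*.3])
t=least_squares(f,b);print(t.x.round(4));print([(fk(q,t.x)[0]-x).round(4)*1e3 for q,x,*_ in L+lo]);print([np.degrees((Ro.from_quat(e).inv()*fk(q,t.x)[1]).magnitude()).round(2) for q,x,e in L])
np.save("kp.npy",t.x)
E
python3 fit3.py
```

```text
[-0.0657  0.277   0.0031 -0.0351  0.6592 -0.0126  0.0043  0.3359  0.0011
  0.0041  0.3459 -0.0161  0.0089]
[array([-1.7, -3.5,  4. ]), array([0.8, 2.7, 1.3]), array([-1.2, -1.3, -0.6]), array([-4.1, -0.5, -1.8]), array([-1.2,  7. , -3.3]), array([-15.9,  -9.3,   0.4]), array([5.4, 5. , 1.7]), array([ 10.4, -10.8,   9.9])]
[np.float64(0.0), np.float64(0.0), np.float64(0.0), np.float64(0.0), np.float64(0.0)]
```

```bash
sed -i 's/\[0,0,0\],\[p\[2\],p\[3\]/[p[13],p[14],0],[p[2],p[3]/; s/p\[4\]\],\[0,0,0\]/p[4]],[p[15],p[16],0]/; /T=np.r_/d' kin.py
sed -i 's/,0,0\])$/,0,0,0,0,0,0])/; s/(p-b)\*.3/(p-b)*(3 if 0 else .5)/' fit3.py; python3 fit3.py
```

```text
[-5.000e-04  3.494e-01 -2.000e-04 -3.870e-02  5.605e-01  1.700e-03
 -4.000e-04  3.446e-01 -1.400e-03 -4.000e-04  3.251e-01  9.000e-04
 -6.000e-04  2.100e-03 -1.890e-02 -1.800e-03  1.130e-02]
[array([-0. ,  0.1,  0.1]), array([-0. , -0.1,  0. ]), array([-0.1, -0.1, -0.1]), array([0.1, 0.1, 0. ]), array([ 0. , -0. ,  0.1]), array([-1.1, -0.6, -2.4]), array([ 3. ,  1.1, -0.7]), array([0. , 0.7, 0.4])]
[np.float64(0.0), np.float64(0.0), np.float64(0.0), np.float64(0.0), np.float64(0.0)]
```

Kinematic model now fits to 0.1 mm. Searching for joint solutions at the slot poses, both orientations.

```bash
cat > ik.py <<'E'
from kin import *
Rz=Ro.from_euler('z',3,degrees=True).as_matrix()
zs=Rz@[-np.sin(np.radians(25)),0,np.cos(np.radians(25))];ys=Rz@[0,1,0];xs=np.cross(ys,zs);M=np.c_[xs,ys,zs]
Rg=np.c_[ys,xs,-zs];OO=np.array([.6167,.0144,.033])
def tgt(d,flip=0):
    k=-1 if flip else 1
    return OO+M@np.array([-.8*k,3.5*k,77.9+d])/1e3, Ro.from_matrix(Rg)*Ro.from_euler('z',180*flip,degrees=True)
def ik(P,R,q0,reg=0.,m=.03):
    f=lambda q:np.r_[(fk(q,KP)[0]-P)*10,(R.inv()*fk(q,KP)[1]).as_rotvec(),reg*(q-q0)]
    t=least_squares(f,np.clip(q0,LO+m+.001,HI-m-.001),bounds=(LO+m,HI-m));e=f(t.x)[:6];return t.x,np.abs(e[:3]).max()*100,np.degrees(np.abs(e[3:6]).max())
E
python3 - <<'E'
from ik import *
rng=np.random.default_rng(0)
qn=r.get_state()['q']
for fl in (0,1):
  for d in (0,100):
    P,R=tgt(d,fl);S=[]
    for k in range(50):
        q,e,a=ik(P,R,qn if k==0 else rng.uniform(LO,HI))
        if e<.5 and a<.3: S.append(q)
    print(fl,d,len(S),"best margins:")
    S.sort(key=lambda q:-np.minimum(q-LO,HI-q).min())
    for q in S[:5]: print("  ",q.round(2),np.minimum(q-LO,HI-q).min().round(2))
E
```

```text
0 0 31 best margins:
   [ 0.46  1.   -1.02  2.2   1.92  0.85 -1.82] 0.36
   [ 0.41  0.95 -0.92  2.2   1.95  0.77 -1.88] 0.36
   [ 0.38  0.92 -0.84  2.2   1.98  0.7  -1.93] 0.36
   [ 0.3   0.88 -0.69  2.21  2.07  0.6  -2.04] 0.35
   [ 0.27  0.86 -0.65  2.21  2.1   0.57 -2.07] 0.35
0 100 37 best margins:
   [ 0.52  0.78 -1.09  2.26  1.69  0.76 -1.72] 0.3
   [ 0.51  0.77 -1.07  2.26  1.69  0.74 -1.73] 0.3
   [ 0.48  0.74 -1.    2.26  1.71  0.68 -1.75] 0.3
   [ 0.41  0.68 -0.86  2.26  1.75  0.57 -1.8 ] 0.3
   [ 0.39  0.68 -0.83  2.26  1.76  0.55 -1.81] 0.3
1 0 28 best margins:
   [ 0.45  0.98 -0.98  2.2   1.93  0.81  1.31] 0.36
   [ 0.43  0.95 -0.92  2.2   1.95  0.76  1.27] 0.36
   [ 0.34  0.89 -0.75  2.2   2.03  0.63  1.16] 0.36
   [ 0.34  0.89 -0.75  2.2   2.03  0.63  1.16] 0.36
   [ 0.32  0.88 -0.71  2.2   2.06  0.6   1.13] 0.36
1 100 29 best margins:
   [ 0.56  0.8  -1.15  2.26  1.68  0.8   1.45] 0.3
   [ 0.55  0.79 -1.12  2.26  1.68  0.78  1.44] 0.3
   [ 0.5   0.74 -1.02  2.26  1.71  0.69  1.41] 0.3
   [ 0.48  0.73 -0.97  2.26  1.72  0.65  1.4 ] 0.3
   [ 0.39  0.67 -0.81  2.26  1.77  0.53  1.33] 0.3
```

```bash
cat > sim.py <<'E'
from ik import *
V=.7*np.array([2.57,2.57,3.14,3.14,3.14,3.14,3.14])
def jac(q):
    X,R=fk(q,KP);J=np.zeros((6,7));h=1e-5
    for i in range(7):
        d=q.copy();d[i]+=h;Y,S=fk(d,KP);J[:3,i]=(Y-X)/h;J[3:,i]=(S*R.inv()).as_rotvec()/h
    return J,X,R
def step(q,P,R,lam=.02,n=6,wp=3.,bias=0.,qh=None):
    """one row: limited goal, then iterated DLS inside limits"""
    X,Rc=fk(q,KP);dp=P-X;rv=(R*Rc.inv()).as_rotvec()
    k=min(1,.0625/max(np.linalg.norm(dp),1e-9),np.radians(10.7)/max(np.linalg.norm(rv),1e-9))
    G=X+dp*k;GR=Ro.from_rotvec(rv*k)*Rc;q0=q.copy()
    for _ in range(n):
        J,X,Rc=jac(q);e=np.r_[G-X,(GR*Rc.inv()).as_rotvec()];w=np.r_[[wp]*3,[1]*3]
        A=J*w[:,None];dq=A.T@np.linalg.solve(A@A.T+lam**2*np.eye(6),e*w)
        if bias: dq+=(np.eye(7)-np.linalg.pinv(J)@J)@((qh-q)*bias)
        q=np.clip(q+dq,LO,HI)
    s=np.abs(q-q0)/(V/8);q=q0+(q-q0)/max(1,s.max());return q
def run(q,rows,P0=None,R0=None,**k):
    X,R=fk(q,KP) if P0 is None else (P0,R0)
    for a in rows: q=step(q,X+R.apply(np.array(a[1:4])/1e3),R*Ro.from_rotvec(np.radians(a[4:7])),**k)
    return q
E
python3 - <<'E'
from sim import *
L=[x[0] for x in pickle.load(open("rec.pkl","rb"))]
q0=np.array([-.195,.548,.111,2.181,-1,.043,.935])
ms=[(q0,[[0,0,20,-70,22,0,0]]*4,L[0]),(L[0],[[0]*5+[20,0]]*3,L[1]),(L[1],[[0,60,0,0,0,-45,0]]*5,L[2]),(L[2],[[0,0,80,-40,-20,0,30]]*4,L[3]),
(np.array([-1.141,.69,-.195,1.566,.157,.902,-.215]),[[1,-360,-176,-12,0,0,90]]*10,np.array([-.71,.62,.22,1.72,-.17,.83,-.8])),(np.array([0,.61,.04,1.68,-.04,.85,.12]),[[0,-40,70,0,0,0,0]]*4+[[0,75.5,-191,27,-25,0,.4]]*5+[[0,75.5,-162,86,-25,0,.4]]*5,q0)]
for q,rows,e in ms: print(e.round(2),"| sim",run(q,rows).round(2))
E
```

```text
[-0.58  0.66  0.84  1.76 -0.59  0.98  0.55] | sim [-0.58  0.66  0.85  1.77 -0.59  0.97  0.56]
[-0.26  0.65  0.63  1.75 -0.79  1.12  0.79] | sim [-0.27  0.65  0.63  1.74 -0.79  1.13  0.79]
[-0.99  0.81  1.06  1.71 -0.3   0.99  0.13] | sim [-0.98  0.82  1.08  1.71 -0.31  0.99  0.15]
[-1.12  0.89  1.28  1.74 -0.47  0.73 -0.26] | sim [-1.13  0.9   1.28  1.74 -0.47  0.73 -0.25]
[-0.71  0.62  0.22  1.72 -0.17  0.83 -0.8 ] | sim [-0.71  0.62  0.22  1.72 -0.17  0.82 -0.8 ]
[-0.2   0.55  0.11  2.18 -1.    0.04  0.94] | sim [-0.13  0.51 -0.05  2.56 -0.15  0.04  0.04]
```

The simulated min-norm IK reproduces the arm's behaviour. Searching via-poses that lead to the good branch (q3 < 0, q5 ≈ 1.8).

```bash
nproc; cat > srch.py <<'E'
from sim import *
import multiprocessing as mp
def down(yaw,tx,ty): # tool y at angle yaw, then tilt about tool x,y (deg)
    y=np.radians(yaw);B=np.array([[-np.sin(y),np.cos(y),0],[np.cos(y),np.sin(y),0],[0,0,-1.]])
    return Ro.from_matrix(B)*Ro.from_rotvec(np.radians([tx,ty,0]))
CB=np.array([[x,y,.079] for x in(-.039,.031) for y in(-.008,.009)])
def go(q,P,R,n,zmin):
    for _ in range(n):
        q=step(q,P,R,n=3);X,Rc=fk(q,KP);zmin=min(zmin,(X+Rc.apply(CB))[:,2].min())
        if np.linalg.norm(P-X)<.001 and (R*Rc.inv()).magnitude()<.005: break
    return q,zmin
def ev(w,q):
    z=9
    for P,a,n in w: q,z=go(q,np.array(P),down(*a),n,z)
    for d,n in ((140,12),(90,4),(45,4),(0,4)):
        P,R=tgt(d);q,_=go(q,P,R,n,9)
        X,Rc=fk(q,KP);e=np.linalg.norm(X-P)*1e3+np.degrees((R*Rc.inv()).magnitude())
        if e>4: return e+ (3-d/50)*0+100,z,q
        if d==140: z=min(z,9)
    return e-10*min(.3,np.minimum(q-LO,HI-q).min()),z,q
def job(seed):
    g=np.random.default_rng(seed);w=[]
    for _ in range(g.integers(1,3)):
        w.append(((g.uniform(.5,.68),g.uniform(-.2,.3),g.uniform(.28,.42)),(g.uniform(-80,60),g.uniform(-25,25),g.uniform(-40,40)),int(g.integers(5,11))))
    s,z,q=ev(w,Q0);return (s if z>.13 else 999),z,w,q
Q0=pickle.load(open("rec.pkl","rb"))[-1][0]
if __name__=="__main__":
    with mp.Pool() as p: o=p.map(job,range(1200),chunksize=10)
    o.sort(key=lambda t:t[0])
    for t in o[:6]: print(round(t[0],2),round(t[1],3),[(np.round(a,2).tolist(),np.round(b,0).tolist(),n) for a,b,n in t[2]],t[3].round(2))
    print(sum(t[0]<50 for t in o)); pickle.dump(o[:30],open("o.pkl","wb"))
E
OMP_NUM_THREADS=1 timeout 400 python3 srch.py
```

```text
4
140.53 0.208 [([0.58, 0.3, 0.3], [-72.0, -1.0, 37.0], 8)] [-0.17  0.48  0.05  2.3  -0.16  0.04  0.08]
140.55 0.2 [([0.54, 0.27, 0.3], [-35.0, 2.0, 34.0], 10), ([0.58, 0.01, 0.29], [-29.0, 15.0, -17.0], 6)] [-0.17  0.48  0.06  2.3  -0.09  0.04  0.02]
140.56 0.24 [([0.67, 0.17, 0.35], [-53.0, 9.0, 35.0], 8), ([0.56, 0.26, 0.32], [-53.0, -11.0, -5.0], 6)] [-0.17  0.48  0.06  2.3  -0.09  0.04  0.01]
140.69 0.267 [([0.63, 0.2, 0.38], [-77.0, 11.0, -25.0], 10), ([0.6, 0.0, 0.42], [-68.0, 24.0, -27.0], 10)] [-0.16  0.48  0.03  2.3  -0.26  0.04  0.19]
140.75 0.247 [([0.59, 0.07, 0.33], [29.0, -21.0, 31.0], 9), ([0.54, 0.25, 0.34], [37.0, -9.0, -40.0], 8)] [-0.16  0.47  0.03  2.3  -0.28  0.04  0.2 ]
140.81 0.264 [([0.57, 0.11, 0.38], [-47.0, 13.0, 34.0], 6), ([0.5, 0.2, 0.35], [5.0, -24.0, -23.0], 7)] [-0.15  0.47  0.03  2.3  -0.3   0.04  0.22]
0
```

```bash
sed -i 's/g.uniform(-25,25),g.uniform(-40,40)),int(g.integers(5,11))/g.uniform(-60,5),g.uniform(-70,10)),int(g.integers(6,14))/; s/g.uniform(-80,60)/g.uniform(-90,60)/; s/g.uniform(.28,.42)/g.uniform(.28,.48)/; s/return e+ (3-d.50)\*0+100/return e+100+d/' srch.py
OMP_NUM_THREADS=1 timeout 500 python3 srch.py
```

```text
280.52 0.276 [([0.65, -0.14, 0.4], [-74.0, -59.0, -45.0], 12)] [-0.17  0.48  0.05  2.3  -0.14  0.04  0.07]
280.52 0.248 [([0.5, -0.09, 0.35], [-90.0, -47.0, 9.0], 7), ([0.64, -0.14, 0.33], [25.0, -0.0, -42.0], 7)] [-0.17  0.48  0.05  2.3  -0.14  0.04  0.07]
280.52 0.272 [([0.57, -0.1, 0.38], [-32.0, -2.0, -12.0], 12), ([0.61, 0.0, 0.38], [-59.0, -57.0, -10.0], 6)] [-0.17  0.48  0.05  2.3  -0.14  0.04  0.07]
280.52 0.307 [([0.55, -0.07, 0.48], [-57.0, -58.0, -2.0], 9), ([0.53, 0.22, 0.42], [-78.0, -53.0, -34.0], 9)] [-0.17  0.48  0.05  2.3  -0.14  0.04  0.06]
280.52 0.252 [([0.51, 0.15, 0.29], [8.0, -54.0, -67.0], 12)] [-0.17  0.48  0.05  2.3  -0.14  0.04  0.07]
280.52 0.267 [([0.51, 0.28, 0.38], [-74.0, -8.0, -39.0], 13)] [-0.17  0.48  0.05  2.3  -0.15  0.04  0.07]
0
```

```bash
cat > beam.py <<'E'
from srch import *
QG=np.array([.48,.74,-1.,2.26,1.71,.68,-1.75]);WG=np.array([1,.5,1,.5,1,.5,.6])
def act(a):
    q,seed,hist=a;g=np.random.default_rng(seed)
    w=((g.uniform(.42,.72),g.uniform(-.25,.3),g.uniform(.26,.5)),(g.uniform(-110,100),g.uniform(-70,35),g.uniform(-70,70)),int(g.integers(5,14)))
    q2,z=go(q,np.array(w[0]),down(*w[1]),w[2],9)
    return (np.linalg.norm((q2-QG)*WG) if z>.14 else 99),q2,hist+[w]
if __name__=="__main__":
    B=[(0,Q0,[])];pool=mp.Pool();sd=0
    for dep in range(4):
        jobs=[(b[1],sd+i,b[2]) for i,b in enumerate(B*(900//len(B)))];sd+=5000
        o=pool.map(act,jobs,chunksize=10);o.sort(key=lambda t:t[0]);B=o[:15]
        print(dep,[round(t[0],2) for t in B[:4]],B[0][1].round(2),flush=True)
        e=sorted([(ev([],b[1])[0],i) for i,b in enumerate(B)]);print("ev",e[:3])
        pickle.dump([(x,B[i]) for x,i in e],open(f"b{dep}.pkl","wb"))
        if e[0][0]<50:
            b=B[e[0][1]];print([(np.round(x,3).tolist(),np.round(y).tolist(),n) for x,y,n in b[2]]);break
E
OMP_NUM_THREADS=1 timeout 560 python3 beam.py
```

```text
0 [np.float64(2.32), np.float64(2.34), np.float64(2.34), np.float64(2.36)] [ 0.49  0.32 -0.24  1.95  0.37  0.04  1.07]
ev [(np.float64(281.04972862978866), 0), (np.float64(281.24393993445887), 2), (np.float64(281.29565020758815), 3)]
1 [np.float64(1.18), np.float64(1.73), np.float64(1.99), np.float64(2.07)] [-0.05  0.   -0.4   2.55  0.98  0.23 -1.57]
ev [(np.float64(-2.999891005454767), 0), (np.float64(280.58449472705155), 8), (np.float64(282.09564504572177), 14)]
[([0.603, 0.022, 0.374], [83.0, -63.0, -29.0], 11), ([0.446, 0.008, 0.425], [-51.0, -51.0, 12.0], 13)]
```

```bash
cat > cmd.py <<'E'
from srch import *
def cmd(P,R):
    s=r.get_state();Rt=Ro.from_quat(s['eef_rot']);return (Rt.inv().apply(P-s['tool_pos'])*1e3).round(1).tolist()+np.degrees((Rt.inv()*R).as_rotvec()).round(1).tolist()
E
python3 - <<'E'
from cmd import *
x,b=pickle.load(open("b1.pkl","rb"))[0];W=b[2];print(W)
print(cmd(np.array(W[0][0]),down(*W[0][1])))
g=np.random.default_rng(1);q=r.get_state()['q']
for k in range(6):
    q2=q+g.normal(0,.01,7)*(k>0);zz=9;ns=[]
    q1,_=go(q2,np.array(W[0][0]),down(*W[0][1]),11,9)
    qq,_=go(q1,np.array(W[1][0]),down(*W[1][1]),13,9)
    print(q1.round(2),qq.round(2),ev([],qq)[0].round(2))
E
```

```text
[((0.6032092017828232, 0.0220996199704373, 0.3736426565406466), (83.04459744140294, -62.572716523476835, -28.55368944606019), 11), ((0.44576737453327936, 0.007668108066454404, 0.4249834619851036), (-51.26273814238073, -51.45191426118322, 12.481898479237245), 13)]
[-80.2, 18.1, -0.4, -58.9, 68.1, -64.9]
[ 0.85  0.6  -1.07  2.25 -0.01  0.04  0.94] [-0.05  0.   -0.4   2.55  0.98  0.23 -1.57] -3.0
[ 0.86  0.6  -1.07  2.26 -0.    0.04  0.93] [-0.09 -0.   -0.35  2.55  1.    0.23 -1.59] -3.0
[ 0.85  0.6  -1.08  2.25 -0.01  0.04  0.95] [-0.02  0.   -0.42  2.55  0.97  0.22 -1.55] -3.0
[ 0.86  0.61 -1.09  2.25 -0.02  0.04  0.97] [ 0.02  0.   -0.45  2.55  0.93  0.2  -1.48] -3.0
[ 0.84  0.59 -1.07  2.25 -0.04  0.04  0.95] [-0.01 -0.   -0.44  2.55  0.97  0.23 -1.56] -3.0
[ 0.87  0.61 -1.09  2.25  0.01  0.04  0.94] [-0.06  0.   -0.38  2.55  0.99  0.22 -1.56] -3.0
```

Robust path found: two via-poses, then the slot. Executing via 1.

Emit:
move_arm(
  targets=[
    [[0,-80,18,0,-59,68,-65],[0,-80,18,0,-59,68,-65],[0,-80,18,0,-59,68,-65],[0,-80,18,0,-59,68,-65],[0,-80,18,0,-59,68,-65],[0,-80,18,0,-59,68,-65],[0,-80,18,0,-59,68,-65],[0,-80,18,0,-59,68,-65],[0,-80,18,0,-59,68,-65],[0,-80,18,0,-59,68,-65]],
  ],
)

```text
clock: 11.45
tool_pos: [0.6108, 0.0164, 0.3805]
eef_rot: [0.45, 0.814, 0.279, 0.239]
contact_force: [0.3, -0.2, -4.7]
opening: 0.181
finger_force: 30.0
```

```bash
cat > nxt.py <<'E'
from cmd import *
import sys
W=pickle.load(open("b1.pkl","rb"))[0][1][2]
s=r.get_state();q=s['q'];print(s['clock'],q.round(2),s['contact_force'].round(1),s['opening'])
print("W1",cmd(np.array(W[0][0]),down(*W[0][1])),"W2",cmd(np.array(W[1][0]),down(*W[1][1])),"T140",cmd(*tgt(140)))
print("sim W2",ev([(W[1][0],W[1][1],13)],q)[::2],"direct",ev([],q)[::2])
E
python3 nxt.py
```

```text
11.45 [ 0.45  0.36 -0.57  2.09 -1.    0.04  1.53] [ 0.3 -0.2 -4.7] 0.1809816313715795
W1 [9.5, -6.6, 1.5, -33.7, 22.7, -33.9] W2 [65.6, -73.1, -140.1, -10.1, -44.6, 62.8] T140 [59.5, -154.2, 53.4, 18.9, -8.0, 26.0]
sim W2 (np.float64(857.57247881857), array([ 2.54070145, -0.09707911, -1.47      ,  2.56      ,  0.31315365,
        0.04      , -0.86493797])) direct (np.float64(292.8936390646948), array([-0.06618871,  0.47061122, -0.09782109,  2.29061062, -1.        ,
        0.04      ,  0.93190753]))
```

Reality deviated at the singular wrist, but the elbow is now on the wanted side (q3 = −0.57). I'll straighten the tool back to vertical and replan, avoiding singular states.

```bash
python3 - <<'E'
from cmd import *
q=r.get_state()['q']
for P,a in (((.6,0,.36),(3,0,0)),((.6,0,.36),(3,0,-20)),((.6,0,.36),(3,0,20)),((.65,-.05,.36),(3,5,0))):
    q2,z=go(q,np.array(P),down(*a),10,9);print(P,a,cmd(np.array(P),down(*a)),q2.round(2),round(z,3),ev([],q2)[0].round(1))
E
```

```text
(0.6, 0, 0.36) (3, 0, 0) [-6.2, -27.4, 4.1, 43.5, -2.3, 27.7] [-0.45  0.62  0.7   1.5  -0.41  1.18  0.37] 0.279 290.4
(0.6, 0, 0.36) (3, 0, -20) [-6.2, -27.4, 4.1, 47.9, -20.9, 19.8] [-0.76  0.75  1.03  1.52 -0.31  1.13  0.29] 0.268 291.3
(0.6, 0, 0.36) (3, 0, 20) [-6.2, -27.4, 4.1, 38.1, 16.4, 34.9] [-0.11  0.6   0.4   1.47 -0.59  1.27  0.52] 0.272 292.3
(0.65, -0.05, 0.36) (3, 5, 0) [-73.6, -19.3, 24.1, 48.4, -1.0, 27.9] [-0.29  0.75  0.67  1.23 -0.41  1.39  0.4 ] 0.278 290.7
```

```bash
timeout 200 python3 - <<'E'
from srch import *
real=np.array([.45,.36,-.57,2.09,-1,.04,1.53]);rows=[[0,-80,18,0,-59,68,-65]]*10
qC=np.array([0,.61,.04,1.68,-.04,.85,.12]);rC=[[0,-40,70,0,0,0,0]]*4;q0=np.array([-.195,.548,.111,2.181,-1,.043,.935])
print("real",real)
out=[]
for lam in (.003,.02,.05,.1,.2):
  for n in (1,3,10):
    for wp in (1.,3.,10.):
      a=run(Q0,rows,lam=lam,n=n,wp=wp);qd=run(qC,rC,lam=lam,n=n,wp=wp)
      b=run(qd,[[0,115.5,-121,27,-25,0,.4]]*5+[[0,115.5,-107,56,-25,0,.4]]+[[0,115.5,-92.5,86,-25,0,.4]]*4,lam=lam,n=n,wp=wp)
      out.append((np.linalg.norm(a-real)+np.linalg.norm(b-q0),lam,n,wp,a.round(2),b.round(2)))
out.sort(key=lambda t:t[0])
for o in out[:5]: print(*o)
E
```

```text
real [ 0.45  0.36 -0.57  2.09 -1.    0.04  1.53]
2.3952339952165698 0.1 1 1.0 [ 0.11  0.19 -0.71  2.31 -0.3   0.04  0.8 ] [-0.13  0.61  0.01  2.25 -0.1   0.04  0.03]
2.461814193417454 0.05 1 1.0 [ 0.44  0.29 -0.76  2.34 -0.22  0.04  0.72] [-0.13  0.61  0.01  2.27 -0.1   0.04  0.02]
2.4637177667813783 0.003 10 10.0 [ 0.66  0.5  -0.89  2.29 -0.13  0.04  0.85] [-0.13  0.62  0.01  2.27 -0.11  0.04  0.04]
2.4637187660162287 0.003 10 3.0 [ 0.66  0.5  -0.89  2.29 -0.13  0.04  0.85] [-0.13  0.62  0.01  2.27 -0.11  0.04  0.04]
2.463727546328567 0.003 10 1.0 [ 0.66  0.5  -0.89  2.29 -0.13  0.04  0.85] [-0.13  0.62  0.01  2.27 -0.11  0.04  0.04]
```

```bash
cat >> sim.py <<'E'
def step(q,P,R,lam=.01,n=None,sub=8,wp=3.,clampmode=1):
    X,Rc=fk(q,KP);dp=P-X;rv=(R*Rc.inv()).as_rotvec()
    k=min(1,.0625/max(np.linalg.norm(dp),1e-9),np.radians(10.7)/max(np.linalg.norm(rv),1e-9));w=np.r_[[wp]*3,[1]*3]
    for j in range(1,sub+1):
        G=X+dp*k*j/sub;GR=Ro.from_rotvec(rv*k*j/sub)*Rc
        J,Y,S=jac(q);e=np.r_[G-Y,(GR*S.inv()).as_rotvec()]*w;A=J*w[:,None];free=np.ones(7,bool)
        for _ in range(4):
            Af=A*free;dq=Af.T@np.linalg.solve(Af@Af.T+lam**2*np.eye(6),e)
            bad=free&(((q+dq<LO))|((q+dq>HI)))
            if not bad.any() or not clampmode: break
            free&=~bad
        m=np.abs(dq)/(V/8/sub);dq=dq/max(1,m.max());q=np.clip(q+dq,LO,HI)
    return q
E
timeout 300 python3 - <<'E'
from sim import *
Q0=pickle.load(open("rec.pkl","rb"))[-1][0]
real=np.array([.45,.36,-.57,2.09,-1,.04,1.53]);rows=[[0,-80,18,0,-59,68,-65]]*10
qC=np.array([0,.61,.04,1.68,-.04,.85,.12]);rC=[[0,-40,70,0,0,0,0]]*4;q0=np.array([-.195,.548,.111,2.181,-1,.043,.935])
out=[]
for lam in (.01,.05,.1):
  for sub in (3,8):
    for cm in (0,1):
     for wp in (1.,3.):
      kw=dict(lam=lam,sub=sub,clampmode=cm,wp=wp)
      a=run(Q0,rows,**kw);qd=run(qC,rC,**kw)
      b=run(qd,[[0,115.5,-121,27,-25,0,.4]]*5+[[0,115.5,-107,56,-25,0,.4]]+[[0,115.5,-92.5,86,-25,0,.4]]*4,**kw)
      out.append((np.linalg.norm(a-real)+np.linalg.norm(b-q0),kw,a.round(2),b.round(2)))
out.sort(key=lambda t:t[0])
for o in out[:5]: print(*o)
E
```

```text
0.3698580104871316 {'lam': 0.05, 'sub': 8, 'clampmode': 1, 'wp': 3.0} [ 0.26  0.33 -0.44  2.06 -0.97  0.05  1.48] [-0.17  0.61  0.08  2.15 -0.93  0.05  0.86]
0.5528608733588318 {'lam': 0.05, 'sub': 3, 'clampmode': 1, 'wp': 3.0} [ 0.25  0.31 -0.42  2.05 -0.92  0.08  1.44] [-0.19  0.61  0.12  2.13 -0.82  0.09  0.76]
0.555527471468155 {'lam': 0.05, 'sub': 8, 'clampmode': 1, 'wp': 1.0} [ 0.37  0.26 -0.61  1.99 -0.81  0.05  1.32] [-0.18  0.57  0.09  2.13 -0.84  0.05  0.78]
0.7643612038703498 {'lam': 0.01, 'sub': 8, 'clampmode': 1, 'wp': 1.0} [ 0.34  0.26 -0.54  1.99 -0.77  0.05  1.24] [-0.17  0.57  0.09  2.13 -0.75  0.05  0.69]
0.9499450935451006 {'lam': 0.1, 'sub': 8, 'clampmode': 1, 'wp': 3.0} [ 0.5   0.38 -0.71  2.05 -0.64  0.05  1.3 ] [-0.16  0.61  0.07  2.15 -0.65  0.05  0.59]
```

Sub-stepped model now matches the singular behaviour too. Fast Jacobian and a new search from the current state.

```bash
cat >> sim.py <<'E'
_p=KP;_O=np.array([[0,0,0],[_p[0],0,_p[1]],[_p[13],_p[14],0],[_p[2],_p[3],_p[4]],[_p[15],_p[16],0],[_p[5],_p[6],_p[7]],[_p[8],_p[9],_p[10]]])
def jac(q):
    R=np.eye(3);X=np.zeros(3);ax=[];pp=[]
    for i in range(7):
        X=X+R@_O[i];a=SG[i]*q[i];c,s=np.cos(a),np.sin(a);y=AX[i]=='y'
        ax.append(R[:,1 if y else 2]*SG[i]);pp.append(X)
        R=R@(np.array([[c,0,s],[0,1,0],[-s,0,c]]) if y else np.array([[c,-s,0],[s,c,0],[0,0,1]]))
    R=R@np.array([[0,-1,0],[1,0,0],[0,0,1.]]);X=X+R@[_p[11],_p[12],0]
    A=np.array(ax).T;return np.r_[np.cross(A.T,X-np.array(pp)).T,A],X,Ro.from_matrix(R)
def fk(q,_=None): return jac(q)[1:]
step.__defaults__=(.05,None,8,3.,1)
E
python3 - <<'E'
s=open('srch.py').read()
s=s.replace("q=step(q,P,R,n=3);","q=step(q,P,R);")
s=s.replace('Q0=pickle.load(open("rec.pkl","rb"))[-1][0]',"Q0=r.get_state()['q']")
open('srch.py','w').write(s)
b=open('beam.py').read()
b=b.replace("range(4)","range(5)").replace("900//","2000//").replace("B=o[:15]","B=o[:25]")
b=b.replace("[(ev([],b[1])[0],i) for i,b in enumerate(B)]","[(x[0],i) for i,x in enumerate(pool.starmap(ev,[([],b[1]) for b in B]))]")
open('beam.py','w').write(b)
E
OMP_NUM_THREADS=1 timeout 300 python3 beam.py
```

```text
0 [np.float64(2.38), np.float64(2.42), np.float64(2.59), np.float64(2.6)] [ 0.69  1.03 -1.13  0.99 -0.09  2.09  0.24]
ev [(np.float64(247.58814817901413), 0), (np.float64(249.28571235447646), 21), (np.float64(249.29109451932467), 23)]
1 [np.float64(0.67), np.float64(0.75), np.float64(0.79), np.float64(0.79)] [ 0.32  0.1  -0.6   2.42  1.7   0.19 -1.27]
ev [(np.float64(-2.9780677934577744), 17), (np.float64(-2.9780605003454195), 24), (np.float64(-2.9780588934516747), 14)]
[([0.512, -0.095, 0.47], [41.0, 10.0, 65.0], 12), ([0.547, 0.06, 0.342], [-7.0, -9.0, -30.0], 9)]
```

```bash
cat > rob.py <<'E'
from srch import *
def rob(b):
    g=np.random.default_rng(1);sc=[];mn=9
    for k in range(5):
        q=Q0+g.normal(0,.015,7)*(k>0);step.__defaults__=([.05,.02,.1,.05,.05][k],None,8,3.,1)
        i=0
        for P,a,n in b[2]:
            for _ in range(n):
                q=step(q,np.array(P),down(*a));i+=1
                if i>5: mn=min(mn,q[5],q[4]+1)
        sc.append(ev([],q)[0])
    return sc,mn
if __name__=="__main__":
    L=[x for x in pickle.load(open("b1.pkl","rb")) if x[0]<0]
    with mp.Pool() as p: o=p.map(rob,[b for _,b in L])
    k=max(range(len(L)),key=lambda i:(sum(s<0 for s in o[i][0]),o[i][1]))
    print(len(L),[(sum(s<0 for s in x[0]),round(float(x[1]),2)) for x in o])
    b=L[k][1];pickle.dump(b,open("best.pkl","wb"));from cmd import cmd
    q=Q0
    for P,a,n in b[2]: q,z=go(q,np.array(P),down(*a),n,9);print(np.round(P,3),np.round(a,1),n,"cmd",cmd(np.array(P),down(*a)),"->",q.round(2),round(z,3))
E
OMP_NUM_THREADS=1 timeout 200 python3 rob.py
```

```text
25 [(np.int64(5), 0.5), (np.int64(5), 0.5), (np.int64(4), 0.05), (np.int64(5), 0.07), (np.int64(5), 0.5), (np.int64(5), 0.5), (np.int64(4), 0.06), (np.int64(5), 0.35), (np.int64(5), 0.47), (np.int64(5), 0.5), (np.int64(5), 0.28), (np.int64(4), 0.07), (np.int64(5), 0.05), (np.int64(5), 0.57), (np.int64(5), 0.54), (np.int64(5), 0.43), (np.int64(5), 0.3), (np.int64(5), 0.04), (np.int64(5), 0.06), (np.int64(5), 0.06), (np.int64(5), 0.04), (np.int64(5), 0.18), (np.int64(5), 0.06), (np.int64(4), 0.06), (np.int64(5), 0.5)]
[0.631 0.143 0.435] [68.3 -4.  46.6] 12 cmd [92.0, 104.1, 3.4, 47.2, 65.9, -16.7] -> [ 0.07  0.99 -0.63  0.64 -0.13  2.08  0.69] 0.314
[ 0.56  -0.178  0.273] [ 58.4  12.8 -53.9] 10 cmd [-129.1, -187.3, -0.4, 35.9, -35.9, -43.0] -> [-0.11  0.49 -0.07  2.23  1.68  0.64 -0.67] 0.212
```

Emit:
move_arm(
  targets=[
    [[0,92,104,3,47,66,-17],[0,92,104,3,47,66,-17],[0,92,104,3,47,66,-17],[0,92,104,3,47,66,-17],[0,92,104,3,47,66,-17],[0,92,104,3,47,66,-17],[0,92,104,3,47,66,-17],[0,92,104,3,47,66,-17],[0,92,104,3,47,66,-17],[0,92,104,3,47,66,-17]],
  ],
)

```text
clock: 12.7
tool_pos: [0.6201, 0.1475, 0.4212]
eef_rot: [0.198, 0.911, 0.127, -0.338]
contact_force: [-0.8, 0.8, -3.9]
opening: 0.179
finger_force: 30.0
```

```bash
cat > nxt.py <<'E'
from cmd import *
W=pickle.load(open("best.pkl","rb"))[2]
s=r.get_state();q=s['q'];print(s['clock'],q.round(2),s['contact_force'].round(1),s['opening'])
print("W1",cmd(np.array(W[0][0]),down(*W[0][1])),"W2",cmd(np.array(W[1][0]),down(*W[1][1])),"T140",cmd(*tgt(140)))
print("sim W2",ev([W[1]],q),"direct",ev([],q)[::2])
E
python3 nxt.py
```

```text
12.7 [ 0.03  0.97 -0.5   0.63 -0.19  2.06  0.73] [-0.8  0.8 -3.9] 0.17912957443475802
W1 [0.1, 1.9, -18.3, 3.8, 4.9, -1.0] W2 [-146.3, -330.5, 24.6, 19.8, -95.1, 9.8] T140 [-97.4, -181.3, 146.6, -38.8, -53.8, 50.2]
sim W2 (np.float64(-2.9770176579695056), np.float64(0.21320791663788102), array([ 0.22350476,  0.84347246, -0.563905  ,  2.21033572,  2.16220809,
        0.51524334, -2.1541636 ])) direct (np.float64(249.87398799413134), array([-0.21890417,  0.47175097,  0.13391258,  2.24614691, -0.95387944,
        0.04758069,  0.88639286]))
```

Matches the simulation. Via 2.

Emit:
move_arm(
  targets=[
    [[0,-146,-330,25,20,-95,10],[0,-146,-330,25,20,-95,10],[0,-146,-330,25,20,-95,10],[0,-146,-330,25,20,-95,10],[0,-146,-330,25,20,-95,10],[0,-146,-330,25,20,-95,10],[0,-146,-330,25,20,-95,10],[0,-146,-330,25,20,-95,10],[0,-146,-330,25,20,-95,10],[0,-146,-330,25,20,-95,10]],
  ],
)

```text
clock: 13.95
tool_pos: [0.5554, -0.1968, 0.2743]
eef_rot: [0.26, 0.902, -0.209, 0.273]
contact_force: [0.2, -0.7, -3.3]
opening: 0.18
finger_force: 30.0
```

```bash
python3 nxt.py
```

```text
13.95 [-0.23  0.54  0.3   2.19  1.6   0.4  -0.51] [ 0.2 -0.7 -3.3] 0.18020009064035053
W1 [-30.3, 270.0, -270.1, -17.6, 82.5, -16.3] W2 [4.1, 18.0, -7.3, -1.7, -16.4, 2.2] T140 [123.8, 155.0, -87.5, -17.7, 29.3, 60.5]
sim W2 (np.float64(-2.9770404869158846), np.float64(0.19572789009406222), array([ 0.22460939,  0.84388658, -0.56579911,  2.21027678,  2.16057946,
        0.5163877 , -2.15223954])) direct (np.float64(-2.977040304789084), array([ 0.22460317,  0.84388424, -0.56578844,  2.21027711,  2.16058862,
        0.51638125, -2.15225036]))
```

Branch reached (q5 = 1.6). On to the standoff pose above the slot.

Emit:
move_arm(
  targets=[
    [[0,124,155,-87.5,-17.7,29.3,60.5],[0,124,155,-87.5,-17.7,29.3,60.5],[0,124,155,-87.5,-17.7,29.3,60.5],[0,124,155,-87.5,-17.7,29.3,60.5],[0,124,155,-87.5,-17.7,29.3,60.5],[0,124,155,-87.5,-17.7,29.3,60.5],[0,124,155,-87.5,-17.7,29.3,60.5],[0,124,155,-87.5,-17.7,29.3,60.5],[0,124,155,-87.5,-17.7,29.3,60.5],[0,124,155,-87.5,-17.7,29.3,60.5]],
  ],
)

```text
clock: 15.2
tool_pos: [0.5232, 0.011, 0.23]
eef_rot: [0.673, 0.707, 0.156, 0.148]
contact_force: [-0.7, -0.4, -2.8]
opening: 0.182
finger_force: 30.0
```

```bash
cat > ti.py <<'E'
from cmd import *
q=r.get_state()['q'];print(q.round(2),[(d,cmd(*tgt(d))) for d in (140,75,60)])
E
python3 chk.py; python3 ti.py
```

```text
clock 15.2 slot frame TCP x,y,z [ -1.5   1.5 218. ] d 140.1 rot err [-0.2   0.08 -0.15] F slot [-1.8 -0.3 -2.2] 29.999042213894427
[ 0.07  0.49 -0.3   2.28  1.8   0.19 -1.88] [(140, [2.0, 0.7, 0.1, -0.2, 0.1, -0.1]), (75, [2.1, 0.9, 65.1, -0.2, 0.1, -0.1]), (60, [2.1, 1.0, 80.1, -0.2, 0.1, -0.1])]
```

Emit:
move_arm(
  targets=[
    [[0,2,0.9,20,-0.2,0.1,-0.1],[0,2,0.9,45,-0.2,0.1,-0.1],[0,2,0.9,65,-0.2,0.1,-0.1],[0,2,0.9,65,-0.2,0.1,-0.1],[0,2,0.9,65,-0.2,0.1,-0.1]],
  ],
)

```text
clock: 15.82
tool_pos: [0.5512, 0.0141, 0.1716]
eef_rot: [0.672, 0.708, 0.156, 0.149]
contact_force: [0.2, -0.5, -2.4]
opening: 0.179
finger_force: 30.0
```

```bash
python3 chk.py; python3 - <<'E'
from h import *
im=shot('wF')
a=r.snapshot("side")[:,:,::-1];b=r.snapshot("scene")[:,:,::-1]
cr=lambda i,u,v:cv2.resize(i[v:v+80,u:u+80],(400,400),interpolation=cv2.INTER_CUBIC)
m=np.hstack([cr(a,280,200),cr(b,285,200)]);w=cv2.resize(im[100:200,270:470],(400,200));m=np.vstack([m,np.hstack([w,im[60:260,200:600]])]);cv2.imwrite('pics/mF.png',m)
E
```

```text
clock 15.825 slot frame TCP x,y,z [ -0.7   3.1 153.3] d 75.4 rot err [-0.    0.08 -0.  ] F slot [-0.9 -0.5 -2.2] 29.998913146555424
```

View pics/mF.png

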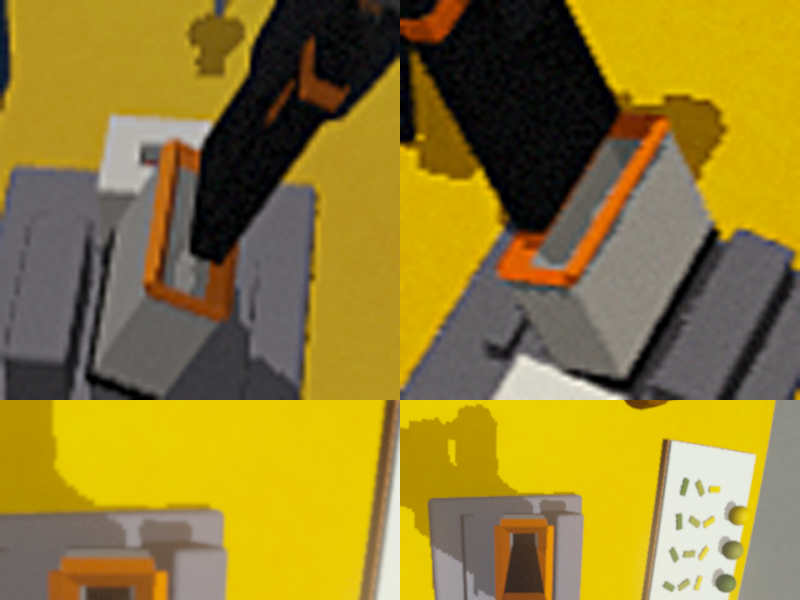

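The bank end hangs just above the mouth, possibly slightly to the −x side. Checking with projections before pushing.

```bash
python3 - <<'E'
from ik import *
S,T=r.camera_info("scene"),r.camera_info("side")
s=r.get_state();p=s['tool_pos'];Rt=Ro.from_quat(s['eef_rot'])
bot=lambda x,y:p+Rt.apply(np.array([x-3.5,y+.8,77.9])/1e3)
L=lambda x,y,z:OO+M@np.array([x,y,z])/1e3
for n,c in (("side",T),("scene",S)):
    print(n,"bank bottom tool(+35,-8),(+35,8),(-35,-8),(-35,8)",proj(c,[bot(a,b) for a,b in((35,-8),(35,8),(-35,-8),(-35,8))]).round(1).tolist())
    for h,w,z in ((17.5,46,65),(17.5,46,58)): print("  rim",h,w,z,"(-,+)(+,+)(-,-)(+,-)",proj(c,[L(-h,w,z),L(h,w,z),L(-h,-w,z),L(h,-w,z)]).round(1).tolist())
print("picked side: bank (318.6,249)=+x,(323.6,252.4)=-x ; lip (326.4,262.4)=(-,+),(310,258)=(+,+),(315,228)=(+,-). scene: bank (307,246)=(-35,-8)or; lip (305,255.6)=(-,-),(319.6,257.6)=(+,-),(338.6,223.6)=(+,+)")
E
```

```text
side bank bottom tool(+35,-8),(+35,8),(-35,-8),(-35,8) [[322.9, 252.7], [316.0, 250.0], [325.6, 229.6], [319.0, 226.9]]
  rim 17.5 46 65 (-,+)(+,+)(-,-)(+,-) [[324.7, 261.8], [309.4, 255.8], [328.0, 231.4], [313.7, 225.6]]
  rim 17.5 46 58 (-,+)(+,+)(-,-)(+,-) [[323.2, 263.8], [308.0, 257.8], [326.6, 233.4], [312.3, 227.6]]
scene bank bottom tool(+35,-8),(+35,8),(-35,-8),(-35,8) [[323.8, 221.6], [330.3, 222.0], [308.3, 246.5], [314.8, 247.2]]
  rim 17.5 46 65 (-,+)(+,+)(-,-)(+,-) [[324.2, 221.0], [338.2, 221.9], [304.0, 253.4], [318.4, 255.1]]
  rim 17.5 46 58 (-,+)(+,+)(-,-)(+,-) [[325.4, 223.4], [339.4, 224.3], [305.4, 255.7], [319.7, 257.5]]
picked side: bank (318.6,249)=+x,(323.6,252.4)=-x ; lip (326.4,262.4)=(-,+),(310,258)=(+,+),(315,228)=(+,-). scene: bank (307,246)=(-35,-8)or; lip (305,255.6)=(-,-),(319.6,257.6)=(+,-),(338.6,223.6)=(+,+)
```

Projections agree within about 1 px for both bank and lip. Inserting, with force checks.

Emit:
move_arm(
  targets=[
    [[0,0.3,0,8,0,0.1,0],[0,0.3,0,16,0,0.1,0],[0,0.3,0,24,0,0.1,0],[0,0.3,0,30,0,0.1,0],[0,0.3,0,30,0,0.1,0]],
  ],
)

```text
clock: 16.6
tool_pos: [0.5641, 0.014, 0.1435]
eef_rot: [0.673, 0.707, 0.157, 0.149]
contact_force: [0.5, 0.4, -2.9]
opening: 0.179
finger_force: 30.0
```

```bash
python3 chk.py
```

```text
clock 16.6 slot frame TCP x,y,z [ -0.9   2.4 122.3] d 44.4 rot err [-0.03 -0.02 -0.14] F slot [-0.7  0.3 -2.8] 29.998882776126266
```

Inside the straight part with no side force. Continuing.

Emit:
move_arm(
  targets=[
    [[0,0,0,9,0,0,0],[0,0,0,18,0,0,0],[0,0,0,27,0,0,0],[0,0,0,35,0,0,0],[0,0,0,40,0,0,0],[0,0,0,40,0,0,0]],
  ],
)

```text
clock: 17.35
tool_pos: [0.581, 0.015, 0.1075]
eef_rot: [0.673, 0.707, 0.157, 0.149]
contact_force: [-0.5, 0.3, -2.5]
opening: 0.18
finger_force: 30.0
```

```bash
python3 chk.py
```

```text
clock 17.35 slot frame TCP x,y,z [-0.8  2.4 82.6] d 4.7 rot err [-0.   -0.01 -0.13] F slot [-1.4  0.3 -2.1] 29.99897237867117
```

Now press gently to the floor.

Emit:
move_arm(
  targets=[
    [[0,0,0,2,0,0,0],[0,0,0,4,0,0,0],[0,0,0,6,0,0,0],[0,0,0,7,0,0,0],[0,0,0,7,0,0,0]],
  ],
)

```text
clock: 17.98
tool_pos: [0.5832, 0.0148, 0.1036]
eef_rot: [0.672, 0.708, 0.158, 0.15]
contact_force: [-10.6, -3.7, 17.8]
opening: 0.178
finger_force: 30.0
```

```bash
python3 chk.py
```

```text
clock 17.975 slot frame TCP x,y,z [-0.4  2.2 78.1] d 0.2 rot err [ 0.13  0.05 -0.05] F slot [-2.2 -3.1 20.7] 29.99988457420841
```

It stopped at d = 0.2 mm with 21 N axial force, so it is fully home. Releasing and backing out along the slot axis.

Emit:
move_arm(
  targets=[
    [[0,0,0,-2.5,0,0,0],[0.6,0,0,-2.5,0,0,0],[0.6,0,0,-2.5,0,0,0],[0.6,0,0,-2.5,0,0,0],[0.6,0,0,-2.5,0,0,0],[0.6,0,0,-20,0,0,0],[0.6,0,0,-60,0,0,0],[0.6,0,0,-100,0,0,0],[0.6,0,0,-130,0,0,0],[0.6,0,0,-130,0,0,0]],
  ],
)

```text
clock: 19.23
tool_pos: [0.5294, 0.0123, 0.2215]
eef_rot: [0.672, 0.707, 0.158, 0.151]
contact_force: [0.9, 0.2, 0.9]
opening: 0.6
finger_force: 0.0
```

```bash
python3 chk.py; cat > sty.py <<'E'
from cmd import *
CB=np.zeros((1,3))
import srch
srch.CB=CB
q=r.get_state()['q'];print(q.round(2))
P=np.array([.516,-.33,.27])
for P in ([.516,-.34,.27],[.50,-.275,.27]):
  for yaw in (3,-87,93,-30,-60,45):
    q2,z=go(q,np.array(P),down(yaw,0,0),15,9);X,R=fk(q2);print(P,yaw,cmd(np.array(P),down(yaw,0,0)),q2.round(2),round(z,3),(np.linalg.norm(X-P)*1e3).round(1))
E
python3 sty.py
```

```text
clock 19.225 slot frame TCP x,y,z [  0.6   2.5 207.7] d 129.8 rot err [ 0.25  0.05 -0.07] F slot [1.2 0.2 0.4] 0.0
[ 0.12  0.52 -0.37  2.28  1.88  0.24 -1.95]
[0.516, -0.34, 0.27] 3 [-351.2, -7.7, -57.1, 25.2, 0.0, -0.1] [ 0.95  0.76 -0.85  1.53  0.61  1.13  0.02] 0.225 0.0
[0.516, -0.34, 0.27] -87 [-351.2, -7.7, -57.1, 19.8, -19.8, 88.3] [ 0.74  0.67 -0.43  1.55  0.31  1.   -1.29] 0.226 0.0
[0.516, -0.34, 0.27] 93 [-351.2, -7.7, -57.1, 19.8, 19.8, -88.5] [ 1.07  0.89 -1.2   1.52  0.84  1.32  1.4 ] 0.221 0.0
[0.516, -0.34, 0.27] -30 [-351.2, -7.7, -57.1, 24.5, -7.2, 32.4] [ 0.88  0.72 -0.7   1.54  0.5   1.08 -0.46] 0.225 0.1
[0.516, -0.34, 0.27] -60 [-351.2, -7.7, -57.1, 22.7, -13.8, 61.9] [ 0.81  0.69 -0.56  1.54  0.4   1.03 -0.9 ] 0.226 0.1
[0.516, -0.34, 0.27] 45 [-351.2, -7.7, -57.1, 24.1, 9.3, -41.4] [ 1.02  0.82 -1.03  1.53  0.73  1.22  0.66] 0.224 0.1
[0.5, -0.275, 0.27] 3 [-285.5, -19.1, -62.6, 25.2, 0.0, -0.1] [ 0.9   0.69 -0.85  1.68  0.59  1.05 -0.09] 0.225 0.0
[0.5, -0.275, 0.27] -87 [-285.5, -19.1, -62.6, 19.8, -19.8, 88.3] [ 0.67  0.6  -0.42  1.69  0.29  0.91 -1.38] 0.226 0.0
[0.5, -0.275, 0.27] 93 [-285.5, -19.1, -62.6, 19.8, 19.8, -88.5] [ 1.04  0.83 -1.21  1.67  0.82  1.24  1.26] 0.222 0.0
[0.5, -0.275, 0.27] -30 [-285.5, -19.1, -62.6, 24.5, -7.2, 32.4] [ 0.83  0.65 -0.7   1.68  0.48  0.99 -0.57] 0.225 0.1
[0.5, -0.275, 0.27] -60 [-285.5, -19.1, -62.6, 22.7, -13.8, 61.9] [ 0.75  0.62 -0.55  1.69  0.38  0.95 -1.  ] 0.226 0.0
[0.5, -0.275, 0.27] 45 [-285.5, -19.1, -62.6, 24.1, 9.3, -41.4] [ 0.98  0.75 -1.03  1.67  0.71  1.14  0.53] 0.224 0.0
```

Emit:
move_arm(
  targets=[
    [[0.6,-351,-8,-57,25.2,0,0],[0.6,-351,-8,-57,25.2,0,0],[0.6,-351,-8,-57,25.2,0,0],[0.6,-351,-8,-57,25.2,0,0],[0.6,-351,-8,-57,25.2,0,0],[0.6,-351,-8,-57,25.2,0,0],[0.6,-351,-8,-57,25.2,0,0],[0.6,-351,-8,-57,25.2,0,0],[0.6,-351,-8,-57,25.2,0,0]],
  ],
)

```text
clock: 20.35
tool_pos: [0.5132, -0.3457, 0.2655]
eef_rot: [0.692, 0.722, -0.002, -0.002]
contact_force: [0.0, 0.9, -1.0]
opening: 0.599
finger_force: 0.0
```

```bash
python3 -c "
from h import *
s=r.get_state();print(s['clock'],s['tool_pos'],abs(s['qd']).max());shot('wG')"
```

```text
20.35 [ 0.51323027 -0.34571381  0.26550337] 0.37488818470911484
```

Emit:
move_arm(
  targets=[
    [[0.6,60,-30,0,0,0,0],[0.6,60,-30,0,0,0,0],[0.6,60,-30,0,0,0,0],[0.6,60,-30,0,0,0,0]],
  ],
)

```text
clock: 20.9
tool_pos: [0.4834, -0.2825, 0.2673]
eef_rot: [0.689, 0.724, -0.001, -0.001]
contact_force: [0.0, -0.5, -0.6]
opening: 0.602
finger_force: 0.0
```

```bash
python3 -c "
from h import *
s=r.get_state();print(s['clock'],s['tool_pos'],abs(s['qd']).max(),s['eef_rot']);shot('wH')
o=[]
for n in 'GH':
  W=pickle.load(open(f'pics/w{n}.pkl','rb'));p=proj(W,[(.516,-.274,.149),(.516,-.276,.055),(.516,-.276,.0)]);print(p.round())
  u,v=p[0].astype(int);x0=max(u-100,0);y0=max(v-80,0);print(n,'crop',x0,y0)
  o.append(cv2.resize(cv2.imread(f'pics/w{n}.png')[y0:y0+200,x0:x0+200],(400,400),interpolation=cv2.INTER_CUBIC))
b=r.snapshot('scene')[:,:,::-1]
m=np.hstack(o);m=np.vstack([m,np.hstack([cv2.resize(b[200:320,265:385],(200,200)),np.zeros((200,600,3),np.uint8)])])
cv2.imwrite('pics/mGH.png',m)"
```

```text
20.9 [ 0.48340713 -0.28245333  0.26725875] 0.004766027930579209 [ 6.89478555e-01  7.24305127e-01 -6.02796718e-04 -1.02090997e-03]
[[331. 138.]
 [330. 139.]
 [329. 138.]]
G crop 231 57
[[365. 223.]
 [354. 203.]
 [351. 194.]]
H crop 264 143
```

View pics/mGH.png

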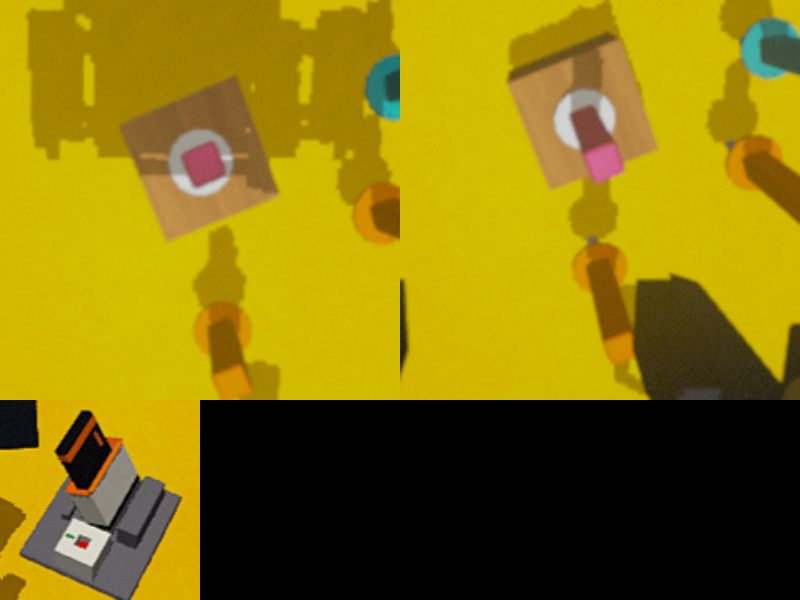

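G and H show the pink handle top at G (205,163) and H (605,162), on its white guard in the block. The orange decoys stand nearby. The bank sits home in the dock. Triangulating.

```bash
cat > st.py <<'E'
from cmd import *
G,H=[pickle.load(open(f'pics/w{n}.pkl','rb')) for n in 'GH']
g=lambda p:(p[0]/2+231,p[1]/2+57);h=lambda p:((p[0]-400)/2+264,p[1]/2+143)
D_={}
for n,a,b in [("top",(205,163),(605,162)),("guard",(202,162),(585,119)),("bL",(120,126),(510,82)),("bT",(236,77),(618,40)),("bR",(277,194),(657,150)),("bB",(165,240),(550,188)),
 ("or1 guard",(222,327),(600,268)),("or1 top",(233,382),(620,347)),("or2 guard",(380,213),(753,162))]:
    X,e=tri([G,H],[g(a),h(b)]);D_[n]=X;print(n,(X*1e3).round(1),*e)
c=np.mean([onz(H,[h(p)],.055)[0] for p in((510,82),(618,40),(657,150),(550,188))],0);print("block centre H",c.round(4))
c=np.mean([onz(G,[g(p)],.055)[0] for p in((120,126),(236,77),(277,194),(165,240))],0);print("block centre G",c.round(4))
print("guard ctr z.059",onz(H,[h((585,119))],.059).round(4),onz(G,[g((202,162))],.059).round(4),"top z.149",onz(H,[h((605,162))],.149).round(4),onz(G,[g((205,163))],.149).round(4))
for c,f,l in ((G,g,((120,126),(236,77),(277,194),(165,240))),(H,h,((510,82),(618,40),(657,150),(550,188)))):
    P=onz(c,[f(p) for p in l],.055);d=np.roll(P,-1,0)-P;print("block edges",(np.degrees(np.arctan2(d[:,1],d[:,0]))).round(1),(np.linalg.norm(d,axis=1)*1e3).round(1))
P=onz(H,[h(p) for p in((587,150),(616,143),(623,173),(594,182))],.149);d=np.roll(P,-1,0)-P;print("handle edges",np.degrees(np.arctan2(d[:,1],d[:,0])).round(1),(np.linalg.norm(d,axis=1)*1e3).round(1))
E
python3 st.py
```

```text
top [ 517.6 -274.3  148.9] [-0.2  0.1] [ 0.1 -0.1]
guard [ 518.1 -275.    56.7] [-0.2  0.1] [ 0.2 -0.1]
bL [ 477.5 -259.1   50.2] [ 0.6 -0.3] [-0.6  0.3]
bT [ 532.7 -234.1   51. ] [-0.3  0.1] [ 0.3 -0.1]
bR [ 555.7 -288.3   62.8] [ 0.1 -0.1] [-0.1  0. ]
bB [ 501.8 -314.    55.3] [ 0.4 -0.2] [-0.4  0.2]
or1 guard [ 532.8 -358.1   56.8] [-0.1  0. ] [ 0.1 -0. ]
or1 top [ 533.7 -361.9  136.8] [-0.5  0.2] [ 0.5 -0.2]
or2 guard [ 611.9 -295.8   47.9] [ 0.5 -0.2] [-0.5  0.2]
block centre H [ 0.5174 -0.274   0.055 ]
block centre G [ 0.517  -0.2742  0.055 ]
guard ctr z.059 [[ 0.5177 -0.2747  0.059 ]] [[ 0.5183 -0.2749  0.059 ]] top z.149 [[ 0.5175 -0.2744  0.149 ]] [[ 0.5177 -0.2743  0.149 ]]
block edges [  24.4  -66.3 -155.2  113.7] [60.7 59.3 60.8 59.7]
block edges [  24.2  -65.3 -156.7  113.4] [58.8 61.7 60.2 60.7]
handle edges [  16.9  -72.1 -159.1  106.4] [11.6 12.5 11.9 13.4]
```

```bash
python3 -c "
from cmd import *
for z in (.19,.103): print(cmd(np.array([.5177,-.2745,z]),down(20,0,0)))"
```

```text
[6.1, 35.0, 77.2, -0.1, -0.1, -17.2]
[6.1, 35.2, 164.2, -0.1, -0.1, -17.2]
```

Emit:
move_arm(
  targets=[
    [[0.6,6,35,77,0,0,-17.2],[0.6,6,35,77,0,0,-17.2],[0.6,6,35,77,0,0,-17.2],[0.6,6,35,77,0,0,-17.2],[0.6,6,35,77,0,0,-17.2]],
  ],
)

```text
clock: 21.62
tool_pos: [0.5173, -0.2743, 0.1917]
eef_rot: [0.574, 0.819, -0.001, -0.0]
contact_force: [0.0, 0.2, 0.4]
opening: 0.6
finger_force: 0.0
```

```bash
python3 -c "
from cmd import *
s=r.get_state();print(s['clock'],s['tool_pos'],s['q'].round(2))
for z in (.103,): print(cmd(np.array([.5177,-.2745,z]),down(20,0,0)))"
```

```text
21.625 [ 0.51734009 -0.27432985  0.19173835] [ 0.84  0.8  -0.79  1.72  0.69  0.93  0.12]
[-0.3, 0.4, 88.7, -0.1, 0.0, -0.0]
```

Emit:
move_arm(
  targets=[
    [[0.6,-0.3,0.4,30,0,0,0],[0.6,-0.3,0.4,60,0,0,0],[0.6,-0.3,0.4,88.5,0,0,0],[0.6,-0.3,0.4,88.5,0,0,0],[0,-0.3,0.4,88.5,0,0,0],[0,-0.3,0.4,88.5,0,0,0],[0,-0.3,0.4,88.5,0,0,0],[0,-0.3,0.4,88.5,0,0,0],[0,-0.3,0.4,88.5,0,0,0],[0,-0.3,0.4,88.5,0,0,0]],
  ],
  newtons=25,
)

```text
clock: 22.88
tool_pos: [0.5173, -0.2739, 0.1023]
eef_rot: [0.573, 0.82, -0.001, -0.001]
contact_force: [-0.9, -0.4, 4.4]
opening: 0.158
finger_force: 25.0
```

Emit:
move_arm(
  targets=[
    [[0,0,0,0,0,0,0],[0,0,0,0,0,0,0]],
  ],
)

```text
clock: 23.12
tool_pos: [0.5173, -0.2739, 0.1023]
eef_rot: [0.573, 0.82, -0.001, -0.001]
contact_force: [-1.7, -0.4, 6.1]
opening: 0.158
finger_force: 25.0
```

```bash
python3 rec.py; python3 -c "
from h import *
s=r.get_state();print(s['tool_pos'],s['eef_rot'],s['opening'],s['finger_force'],s['contact_force'].round(1))"
```

```text
23.125 [ 0.79  0.92 -0.7   1.78  0.82  0.77  0.01] [ 0.517 -0.274  0.102]
[ 0.51733713 -0.27393507  0.10226304] [ 5.72932551e-01  8.19601454e-01 -6.10551381e-04 -1.17285850e-03] 0.15789711110331522 25.000179391354322 [-1.7 -0.4  6.1]
```

Stylus gripped (13.9 mm, 25 N). Lifting it straight out, then moving over the button.

Emit:
move_arm(
  targets=[
    [[0,0,0,-20,0,0,0],[0,0,0,-50,0,0,0],[0,0,0,-100,0,0,0],[0,0,0,-150,0,0,0],[0,0,0,-168,0,0,0],[0,0,0,-168,0,0,0]],
  ],
)

```text
clock: 23.88
tool_pos: [0.518, -0.274, 0.271]
eef_rot: [0.573, 0.82, -0.0, -0.0]
contact_force: [0.2, 0.5, -1.0]
opening: 0.154
finger_force: 25.0
```

```bash
python3 -c "
from cmd import *
s=r.get_state();print(s['clock'],s['tool_pos'],s['q'].round(2),s['opening'],s['contact_force'].round(1))
P=np.array([.6212,-.0684,.27]);print(cmd(P,down(20,0,0)));q,z=go(s['q'],P,down(20,0,0),10,9);print(q.round(2),(fk(q)[0]-P))"
```

```text
23.875 [ 0.51804938 -0.27398411  0.27096861] [ 0.88  0.71 -0.85  1.63  0.59  1.08  0.2 ] 0.15427314277945103 [ 0.2  0.5 -1. ]
[157.6, 167.5, 0.8, -0.1, -0.0, 0.1]
[ 0.46  0.76 -0.82  1.51  0.59  1.13 -0.13] [-3.09403932e-05  1.06365615e-05 -2.35451589e-06]
```

Emit:
move_arm(
  targets=[
    [[0,157.5,167.5,1,0,0,0],[0,157.5,167.5,1,0,0,0],[0,157.5,167.5,1,0,0,0],[0,157.5,167.5,1,0,0,0],[0,157.5,167.5,1,0,0,0],[0,157.5,167.5,60,0,0,0],[0,157.5,167.5,108,0,0,0],[0,157.5,167.5,108,0,0,0],[0,157.5,167.5,108,0,0,0]],
  ],
)

```text
clock: 25.0
tool_pos: [0.621, -0.0687, 0.1627]
eef_rot: [0.573, 0.819, -0.0, -0.001]
contact_force: [0.4, -0.0, -0.4]
opening: 0.16
finger_force: 25.0
```

```bash
python3 - <<'E'
from cmd import *
s=r.get_state();p=s['tool_pos'];print(s['clock'],p,s['opening'],cmd(np.array([.6212,-.0684,.1275]),down(20,0,0)))
im=shot('wI');a=r.snapshot("side")[:,:,::-1];b=r.snapshot("scene")[:,:,::-1]
tip=p-[0,0,.0923]
S,T=r.camera_info("scene"),r.camera_info("side");W=pickle.load(open('pics/wI.pkl','rb'))
o=[]
for n,c,i in (("side",T,a),("scene",S,b),("wrist",W,im)):
    t=proj(c,[tip])[0];m=proj(c,[(.6212,-.0684,.05)])[0];x,y=max(int(t[0])-40,0),max(int(t[1])-40,0);x=min(x,560);y=min(y,400)
    o.append(cv2.resize(i[y:y+80,x:x+80],(266,266),interpolation=cv2.INTER_CUBIC));print(n,"tip",((t-[x,y])*266/80).round(),"mouth",((m-[x,y])*266/80).round())
cv2.imwrite('pics/mI.png',np.hstack(o))
E
```

```text
25.0 [ 0.621038   -0.06874662  0.16268854] 0.1595778074412104 [0.2, 0.3, 35.2, -0.1, -0.1, 0.0]
side tip [134. 135.] mouth [134. 157.]
scene tip [133. 136.] mouth [134. 153.]
wrist tip [134. 134.] mouth [136. 107.]
```

View pics/mI.png

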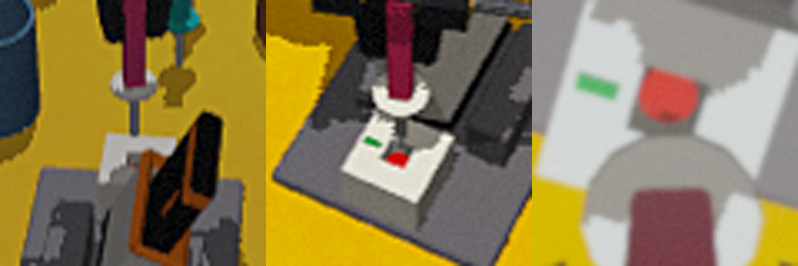

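The tip sits over the recess in all three views (within 1–2 px). I'll nudge it 1 mm and lower slowly to 5 mm inside the mouth, watching the force.

Emit:
move_arm(
  targets=[
    [[0,1.2,-0.6,6,0,0,0],[0,1.2,-0.6,14,0,0,0],[0,1.2,-0.6,20,0,0,0],[0,1.2,-0.6,25,0,0,0],[0,1.2,-0.6,25,0,0,0]],
  ],
)

```text
clock: 25.78
tool_pos: [0.6192, -0.0675, 0.1361]
eef_rot: [0.573, 0.82, -0.001, -0.002]
contact_force: [-0.5, -0.0, 0.8]
opening: 0.154
finger_force: 25.0
```

Inside the recess, no contact. Pressing the button fully down.

Emit:
move_arm(
  targets=[
    [[0,0,0,3,0,0,0],[0,0,0,5,0,0,0],[0,0,0,7,0,0,0],[0,0,0,9,0,0,0],[0,0,0,9,0,0,0],[0,0,0,9,0,0,0]],
  ],
  newtons=40,
)

```text
clock: 26.52
tool_pos: [0.6197, -0.0673, 0.1281]
eef_rot: [0.573, 0.82, -0.0, -0.001]
contact_force: [-0.5, 0.4, 3.7]
opening: 0.157
finger_force: 40.0
```

Emit:
move_arm(
  targets=[
    [[0,0,0,1,0,0,0],[0,0,0,2,0,0,0],[0,0,0,3,0,0,0],[0,0,0,3,0,0,0],[0,0,0,3,0,0,0]],
  ],
)

```text
clock: 27.15
tool_pos: [0.6198, -0.0673, 0.1261]
eef_rot: [0.573, 0.82, -0.0, -0.001]
contact_force: [-1.9, 0.0, 12.3]
opening: 0.156
finger_force: 40.0
```

12 N on the hard stop, so the button is right down. Retracting and returning to the block.

Emit:
move_arm(
  targets=[
    [[0,0,0,-30,0,0,0],[0,0,0,-80,0,0,0],[0,0,0,-130,0,0,0],[0,0,0,-150,0,0,0],[0,0,0,-150,0,0,0]],
  ],
)

```text
clock: 27.78
tool_pos: [0.6206, -0.0675, 0.2757]
eef_rot: [0.573, 0.82, 0.0, -0.0]
contact_force: [-0.0, 0.2, -0.8]
opening: 0.153
finger_force: 40.0
```

```bash
python3 -c "
from cmd import *
s=r.get_state();print(s['clock'],s['tool_pos'],s['q'].round(2),s['opening'],s['contact_force'].round(1))
P=np.array([.5173,-.2739,.27]);print(cmd(P,down(20,0,0)));q,z=go(s['q'],P,down(20,0,0),10,9);print(q.round(2),(fk(q)[0]-P))"
```

```text
27.775 [ 0.62059822 -0.06745046  0.27572361] [ 0.46  0.75 -0.82  1.5   0.58  1.14 -0.12] 0.15313587023793088 [-0.   0.2 -0.8]
[-158.4, -167.9, 5.6, -0.0, -0.0, 0.1]
[ 0.88  0.71 -0.85  1.63  0.59  1.08  0.2 ] [-1.89886564e-05  1.84304372e-05 -3.29605490e-06]
```

Emit:
move_arm(
  targets=[
    [[0,-158.4,-168,5,0,0,0],[0,-158.4,-168,5,0,0,0],[0,-158.4,-168,5,0,0,0],[0,-158.4,-168,5,0,0,0],[0,-158.4,-168,5,0,0,0],[0,-158.4,-168,60,0,0,0],[0,-158.4,-168,113,0,0,0],[0,-158.4,-168,113,0,0,0],[0,-158.4,-168,113,0,0,0]],
  ],
)

```text
clock: 28.9
tool_pos: [0.5176, -0.2728, 0.163]
eef_rot: [0.572, 0.82, 0.0, -0.001]
contact_force: [0.8, -1.0, 0.4]
opening: 0.153
finger_force: 40.0
```

```bash
python3 -c "
from cmd import *
s=r.get_state();print(s['clock'],s['tool_pos'])
print(cmd(np.array([.5173,-.2739,.135]),down(20,0,0)),cmd(np.array([.5173,-.2739,.1033]),down(20,0,0)))"
```

```text
28.9 [ 0.51759809 -0.27284035  0.16302749]
[-0.9, -0.6, 28.0, -0.0, -0.1, 0.2] [-1.0, -0.6, 59.7, -0.0, -0.1, 0.2]
```

Emit:
move_arm(
  targets=[
    [[0,-1,-0.6,0,0,0,0.2],[0,-1,-0.6,8,0,0,0.2],[0,-1,-0.6,16,0,0,0.2],[0,-1,-0.6,24,0,0,0.2],[0,-1,-0.6,32,0,0,0.2],[0,-1,-0.6,32,0,0,0.2]],
  ],
)

```text
clock: 29.65
tool_pos: [0.5154, -0.2749, 0.129]
eef_rot: [0.574, 0.819, -0.001, -0.002]
contact_force: [0.3, 0.3, -0.2]
opening: 0.155
finger_force: 40.0
```

The tip is 18 mm deep in the hole with no force. Lowering to the guard.

Emit:
move_arm(
  targets=[
    [[0,0.5,1,8,0,0,0],[0,0.5,1,16,0,0,0],[0,0.5,1,22,0,0,0],[0,0.5,1,25.5,0,0,0],[0,0.5,1,25.5,0,0,0],[0,0.5,1,25.5,0,0,0]],
  ],
)

```text
clock: 30.4
tool_pos: [0.5168, -0.2742, 0.1046]
eef_rot: [0.574, 0.819, -0.0, -0.001]
contact_force: [-0.3, 0.5, -0.7]
opening: 0.155
finger_force: 40.0
```

Emit:
move_arm(
  targets=[
    [[0,0,0,1,0,0,0],[0,0,0,2,0,0,0],[0,0,0,2.5,0,0,0],[0,0,0,2.5,0,0,0]],
  ],
)

```text
clock: 30.9
tool_pos: [0.5167, -0.2743, 0.1023]
eef_rot: [0.574, 0.819, -0.001, -0.001]
contact_force: [-0.2, -0.8, 3.8]
opening: 0.154
finger_force: 40.0
```

The guard is on the block (3.8 N). Opening and rising straight up.

Emit:
move_arm(
  targets=[
    [[0.5,0,0,-0.3,0,0,0],[0.5,0,0,-0.3,0,0,0],[0.5,0,0,-0.3,0,0,0],[0.5,0,0,-0.3,0,0,0],[0.5,0,0,-0.3,0,0,0],[0.5,0,0,-30,0,0,0],[0.5,0,0,-70,0,0,0],[0.5,0,0,-120,0,0,0],[0.5,0,0,-150,0,0,0],[0.5,0,0,-150,0,0,0]],
  ],
)

```text
clock: 32.15
tool_pos: [0.5185, -0.2744, 0.2543]
eef_rot: [0.574, 0.819, 0.0, 0.001]
contact_force: [-0.4, 0.2, -0.5]
opening: 0.498
finger_force: 0.0
```

```bash
python3 - <<'E'
from h import *
s=r.get_state();print(s['clock'],s['tool_pos'],s['opening'],s['contact_force'].round(1))
im=shot('wJ');a=r.snapshot("side")[:,:,::-1];b=r.snapshot("scene")[:,:,::-1]
m=np.hstack([cv2.resize(a[120:320,240:440],(400,400)),cv2.resize(b[200:400,180:380],(400,400))])
cv2.imwrite('pics/mJ.png',np.vstack([m,np.hstack([im[80:280,150:550],cv2.resize(b,(267,200)),np.zeros((200,133,3),np.uint8)])]))
E
```

```text
32.15 [ 0.51849763 -0.27442253  0.2543308 ] 0.49800800161019265 [-0.4  0.2 -0.5]
```

View pics/mJ.png

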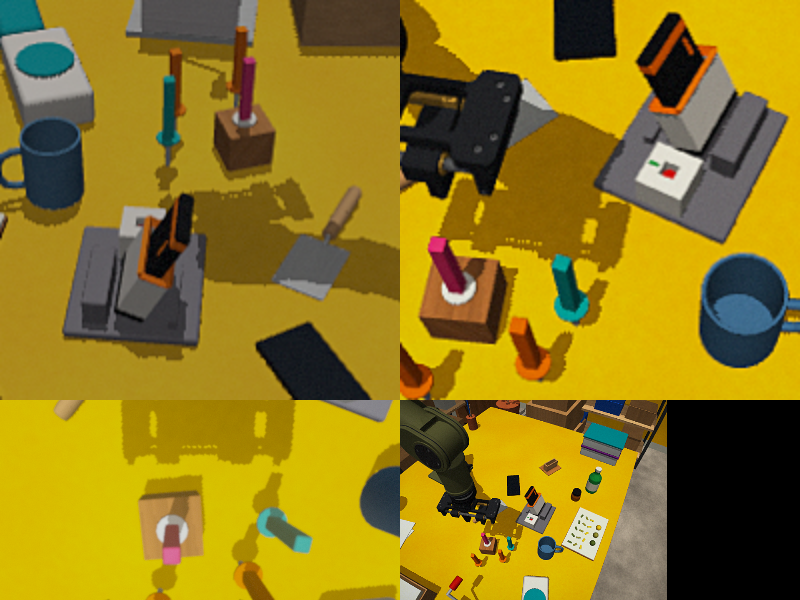

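The bank is home in the dock at side (160,250), and the pink stylus hangs upright with its guard on the block at scene crop (457,275). Nothing else has moved and the gripper is clear of everything. Handing in.

```bash
python3 -c "
from plant import r
print(r.finish_job())"
```

```text
the job is handed in; nothing more can be done
None
```

The job is handed in after about 32 of the 69 s: the power bank is fully home in the dock, the red button was pressed to its stop with the pink stylus, the stylus hangs upright in its block again, and in the last pictures nothing else had moved; no verdict came back.

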